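Refill the walnut jar at the breakfast buffet

TASK

Refill the walnut jar: swing the funnel fully home over the jar, tip all the walnuts out of the white portion boats through the funnel into the jar, and leave every boat standing upright on the wooden board. Then swing the funnel well clear of the jar (at least 60 degrees) and put the lid on, seated flat, without shifting the tongs, mug, roll or jam pot.

Things in the scene. Friction and masses are not known exactly. Their poses are not given: they have to be found in the camera images.
- funnel (a joint): Swing angle (rad) of the funnel on its arm: 0 = at its stop, exactly over the jar; grows to 1.4 as it swings away to +y (clockwise from above). Friction hinge: stays where left; about 1 N at the knob moves it. Vertical hinge axis 150 mm from the jar axis, along +x of jar_mouth; post and arm reach 185 mm above the counter.
- funnel_mouth (a point): Centre of the funnel's round mouth, at the height of its rim, 205 mm above the counter. Rim outer diameter 174 mm; a 45 degree cone narrows to a straight neck of 66 mm bore, whose lower end hangs 5 mm above the jar's rim.
- funnel_knob (a point): Grip point, 12 mm below the top, of the upright wooden knob on the rim, across from the hinge: 18 mm diameter, from 206 to 252 mm above the counter, 106 mm from the mouth centre. It moves on a horizontal circle of 256 mm radius about the hinge axis.
- jar_mouth (a point): Centre of the mouth of the clear straight jar, at its rim, 125 mm above the counter; bore 80 mm, outer diameter 88 mm. Jar fixed to the filling stand, whose steel base plate is 130 mm wide, 12 mm thick, from 60 mm before the jar axis to 210 mm behind it. z up, +x from the jar to the hinge post.
- jar_floor (a point): Centre of the jar's inner floor, 107 mm below its rim; axes as jar_mouth.
- board: Wooden board, 340 x 340 x 15 mm, fixed on the counter, on which the portion boats stand. Origin at the centre of its underside.
- lid: Wooden jar lid, knob up on the counter: plate 94 mm diameter, 8 mm thick; plug 73 mm diameter, 10 mm tall, below it; knob 28 mm diameter, 34 mm tall, on top; 52 mm tall in all. Origin at the centre of the plug underside, z up. Seated, the origin is 10 mm below the jar rim. 120 to 200 g.
- lid_knob (a point): Grip point inside the lid's knob, 37 mm above the lid's origin.
- boat_a: White open dish 112 long (x), 60 wide (y), 50 mm tall; flat parallel upright sides (grip here, 60 mm across), walls 4 mm; back at x=-56; flat floor; front ramp of 45 degrees from x=12 on the floor to the spout lip at x=56, z=47 mm. Origin: centre of underside; +x to spout, z up. Holds 0 to 2 walnuts, which roll out over the ramp when tipped forward 70 degrees or more. 110 to 180 g empty.
- boat_b: White open dish 112 long (x), 60 wide (y), 50 mm tall; flat parallel upright sides (grip here, 60 mm across), walls 4 mm; back at x=-56; flat floor; front ramp of 45 degrees from x=12 on the floor to the spout lip at x=56, z=47 mm. Origin: centre of underside; +x to spout, z up. Holds 0 to 2 walnuts, which roll out over the ramp when tipped forward 70 degrees or more. 110 to 180 g empty.
- boat_c: White open dish 112 long (x), 60 wide (y), 50 mm tall; flat parallel upright sides (grip here, 60 mm across), walls 4 mm; back at x=-56; flat floor; front ramp of 45 degrees from x=12 on the floor to the spout lip at x=56, z=47 mm. Origin: centre of underside; +x to spout, z up. Holds 0 to 2 walnuts, which roll out over the ramp when tipped forward 70 degrees or more. 110 to 180 g empty.
- nut_a1: Walnut in its shell, nearly round, 32 mm in diameter, 16 g, origin at its centre; starts in boat_a, or is absent (None).
- nut_a2: Walnut in its shell, nearly round, 32 mm in diameter, 16 g, origin at its centre; starts in boat_a, or is absent (None).
- nut_b1: Walnut in its shell, nearly round, 32 mm in diameter, 16 g, origin at its centre; starts in boat_b, or is absent (None).
- nut_b2: Walnut in its shell, nearly round, 32 mm in diameter, 16 g, origin at its centre; starts in boat_b, or is absent (None).
- nut_c1: Walnut in its shell, nearly round, 32 mm in diameter, 16 g, origin at its centre; starts in boat_c, or is absent (None).
- nut_c2: Walnut in its shell, nearly round, 32 mm in diameter, 16 g, origin at its centre; starts in boat_c, or is absent (None).
- tongs: Bystander: serving tongs lying on the counter beside the stand, 180 mm long, 18 mm tall; origin near the middle, x along them.
- mug: Bystander: white mug, 80 mm diameter, 90 mm tall; origin at the centre of its underside.
- roll: Bystander: bread roll, 90 mm diameter, 50 mm tall; origin at the centre of its underside.
- jampot: Bystander: small blue ceramic jam pot near a corner of the board, 44 mm diameter, 36 mm tall; origin at the centre of its underside.
Not all that is in view belongs to the job. Leave any black or pink look-alike of the lid alone.

How it is judged (in metres and radians):
On the way, in this order (a step that is already met when the one before it is completed fails the run):
1. the funnel is swung home over the jar (within 0.05 rad of its stop) (value of joint funnel below 0.05 rad), for 0.2 s.
2. all the walnuts are in the jar, with the funnel still over it (horizontal distance between each of nut_a1, nut_a2, nut_b1, nut_b2, nut_c1, nut_c2 and jar_floor below 0.034 m and z of nut_a1 in the frame of jar_floor between 0 and 0.095 m and z of nut_a2 in the frame of jar_floor between 0 and 0.095 m and z of nut_b1 in the frame of jar_floor between 0 and 0.095 m and z of nut_b2 in the frame of jar_floor between 0 and 0.095 m and z of nut_c1 in the frame of jar_floor between 0 and 0.095 m and z of nut_c2 in the frame of jar_floor between 0 and 0.095 m and value of joint funnel below 0.08 rad), for 0.2 s.
3. the funnel is swung clear of the jar (more than 0.95 rad) (value of joint funnel above 0.95 rad), for 0.2 s.
4. the lid is seated in the jar's mouth (horizontal distance between lid and jar_mouth below 0.006 m and z of lid in the frame of jar_mouth below -0.007 m and angle between lid's own z axis and vertical below 0.06 rad), for 0.2 s.
At the end, for the whole second after the job is handed in: All walnuts in the jar; lid flat in its mouth (centred within 6 mm, plug 7 mm or more below the rim, tilt < 0.06 rad); funnel more than 0.95 rad away; the three boats upright (tilt < 0.08 rad), at rest on the board, within 150 mm of its centre along each of its axes (all of step 4 and horizontal distance between each of nut_a1, nut_a2, nut_b1, nut_b2, nut_c1, nut_c2 and jar_floor below 0.034 m and z of nut_a1 in the frame of jar_floor between 0 and 0.095 m and z of nut_a2 in the frame of jar_floor between 0 and 0.095 m and z of nut_b1 in the frame of jar_floor between 0 and 0.095 m and z of nut_b2 in the frame of jar_floor between 0 and 0.095 m and z of nut_c1 in the frame of jar_floor between 0 and 0.095 m and z of nut_c2 in the frame of jar_floor between 0 and 0.095 m and angle between each of boat_a, boat_b, boat_c's own z axis and vertical below 0.08 rad and linear speed of each of boat_a, boat_b, boat_c, lid below 0.02 m/s and x of boat_a in the frame of board between -0.15 and 0.15 m and y of boat_a in the frame of board between -0.15 and 0.15 m and z of boat_a in the frame of board between 0.008 and 0.021 m and x of boat_b in the frame of board between -0.15 and 0.15 m and y of boat_b in the frame of board between -0.15 and 0.15 m and z of boat_b in the frame of board between 0.008 and 0.021 m and x of boat_c in the frame of board between -0.15 and 0.15 m and y of boat_c in the frame of board between -0.15 and 0.15 m and z of boat_c in the frame of board between 0.008 and 0.021 m and value of joint funnel above 0.95 rad); the robot touches nothing.
It fails at once if the tongs is shifted by more than 30 mm (distance of tongs from where it was at the start of the episode above 0.03 m).
It fails at once if the mug is shifted by more than 30 mm (distance of mug from where it was at the start of the episode above 0.03 m).
It fails at once if the roll is shifted by more than 30 mm (distance of roll from where it was at the start of the episode above 0.03 m).
It fails at once if the jampot is shifted by more than 30 mm (distance of jampot from where it was at the start of the episode above 0.03 m).
Of nut_a1, nut_a2, nut_b1, nut_b2, nut_c1, nut_c2 only 3 to 6 are there at a start; the rules pass over those that are not, and their reading is None.
At some moment in a run one of lid may be knocked a few centimetres aside while the robot is not near it.
Once in a run the grip may slacken for a moment while it holds something.
It also fails if it takes over 210 s, if anything falls off the work surface, if the arm or the gripper's body presses on something with over 40 N, if the wrist force passes 120 N, or if a joint passes its speed limit or range.

ROBOT

A 6-joint arm with a two-finger parallel gripper is mounted at the origin on the work surface. World frame = base frame: x ahead of the robot, y to its left, z up, the work surface at z = 0. Lengths are in m, angles in degrees, forces in N, time in s.
With the tool pointing down it reaches from about 0.4 to 0.825 m from the base axis. Payload 7 kg.
Tool frame: the origin (TCP) lies midway between the tips of the shut fingers; the grasp point (between the pads) lies ctrl.grasp_offset behind it (ctrl.grasp_offset is the distance from the TCP to the grasp point, in m); z points along the fingers, y is the line along which they close (so a half turn about z gives the same grasp; the last joint's range is limited). The gripper opens to 88 mm and grips with 3 to 60 N. Pads are 19 mm wide; open, the fingers measure 130 mm over their backs; the gripper's body (78 mm by 193 mm) begins 47 mm behind the grasp point.
Start: joints at [-47.836, 20.546, 0.682, 0, -70.136, -16.507], TCP at [0.292, -0.608, 0.227] pointing down, gripper open.
Joint ranges: [-176.03, 176.03], [-82.01, 121.73], [-58.28, 71.71], [-173.87, 95.51], [-174.79, -0.11], [-173.66, 173.66]. Speed limits (degrees/s): [136.94, 136.94, 172.46, 180, 180, 180].

INTERFACE

Orientations are given as [roll, pitch, yaw] about the fixed x, y, z axes, in that order (R = Rz(yaw) Ry(pitch) Rx(roll)).
In Python, from plant import ctrl gives the robot as it stands. The module is installed in compiled form; this text tells all that it offers.
- The arm moves only by the tool send_rows, never from a script. Its argument "increments" is a list that holds one entry, the list of rows, each a list of 4 numbers: the shift along the world's x, y, z normalised to -1 to 1, where 1 is 0.2 m, then the turn about the world's z normalised to -1 to 1, where 1 is 1.5 rad. In form: [[[x, y, z, roll], ...]]. A call has 1 to 12 rows; each row is the pose to reach, as a shift and turn from the pose commanded when the call began; what a row does not reach only later rows make up. A row lasts 1/8 s, in which the tool goes at most 62.5 mm and 10.7 degrees, less where a joint would pass 70% of its speed; a pose out of reach is approached as far as the arm can. A call with a number of a shift or a turn outside -1 to 1 is refused whole. A call with a gripper value outside its range is refused whole. "jaw" is the opening, from 0 (shut) to 1 (fully open), set as the call begins (left out, the last holds). The fingers move at their own pace and stop on an object; the grip force is fixed at half the most. Time passes only in rows, so rows that repeat a pose let the fingers close. It gives the time, the measured TCP pose, the force, the opening and the grip force at its end, in the units of the state.
- ctrl.get_obs(): the state, without advancing time (a new reading comes with each control period).
- ctrl.snapshot(name): name is "scene" or "top" or "wrist"; returns the picture (400x640x3 uint8, red, green, blue); there is no depth.
- ctrl.calibration(name): a dict with "mtx" (3x3 intrinsics, pixels), "k1" (the pictures are not rectified: a ray, as slopes to the right and down, at radius r is drawn at 1 + k1 r^2 times it, then the intrinsics apply), "eye" and "attitude" of the camera in the world. Camera axes: x right, y up, looking along -z (the intrinsics and any distortion apply to the point x, -y, -z); pixel columns grow to the right and rows downward; lengths in m; the calibration is good to about 2 mm. A picture is of the moment at which its call begins: read the wrist's pose just before it. calibration takes no time and is no camera call; for the wrist camera it gives the pose at the moment of the call.
- ctrl.close_job(): hands the job in; it is judged then, once.
Trained networks look in the newest picture that a camera, given by its name, has taken for a name from the list of things; names that differ only in an ending like _2 or _b are one class to them, and where a whole thing is asked for, a point or a joint stands for the part that bears it (a point fixed in the world has none). Each returns a list of dicts, best first, with "conf" (0 to 1); they miss things now and then, are a little off and sometimes report something else, mostly with a low value. They report only what shows in the picture. A call takes as long as a camera call. They do not tell look-alikes from the thing itself.
- ctrl.trace(thing, camera): "mask" (400x640 bool, what is visible of it) and "bbox" ([left, top, right, bottom] in pixels, round what is visible of it).
- ctrl.spot_point(thing, camera): "pixel" ([row, column] in pixels: a listed point, or the origin of a listed thing).
The state is a dict: "clock": time; "joint_pos": joint angles; "qvel": joint speeds; "tau": joint torques, N m; "tool_pos": TCP position; "orientation": TCP orientation; "force": force on the tool from outside, world axes, zero at the start; "moment": the same for the moment, N m; "opening": finger opening in m; "gripper_force": force on a finger pad.
Only numpy, scipy, OpenCV 4.12 (cv2) and the standard library are available. Lean on these libraries where they do the work, as an engineer would, in place of code of your own. Each camera call takes 0.05 s, during which the arm holds its last target. There are 200 camera calls.

## Working session

There is one attempt and no reset: what is moved stays moved. The work goes in short steps, Python scripts to look and compute and a tool call to move; the robot and the scene stay as the last step left them, time stands still between calls to the robot, and variables do not carry over. Pictures are saved under pics/ and viewed, at most 14 in all, crops included, and the job is handed in when it is done.

Besides the shell and the picture viewer there is one more tool, called after ">>>" as name([rows], argument=value, ...), one row to a line, values as JSON. send_rows: Moves the arm, as the interface text tells. Its arguments: {"type":"object","properties":{"increments":{"type":"array"},"jaw":{"type":"number"}},"required":["increments"]}

```bash
mkdir -p pics
cat > h.py <<'E'
import numpy as np, cv2
from plant import ctrl
def ray(cam,rc,cal=None):
    c=cal or ctrl.calibration(cam); K=np.array(c["mtx"]); 
    d=np.linalg.inv(K)@[rc[1],rc[0],1]; p=d[:2]; u=p.copy()
    for _ in range(20): u=p/(1+c["k1"]*(u@u))
    A=np.array(c["attitude"])
    if A.shape!=(3,3):
        from scipy.spatial.transform import Rotation as R
        A=R.from_euler('xyz',A,degrees=True).as_matrix()
    v=A@np.array([u[0],-u[1],-1]); return np.array(c["eye"]),v
def atz(cam,rc,z,cal=None):
    e,v=ray(cam,rc,cal); return e+v*(z-e[2])/v[2]
def tri(*rays):
    A=np.zeros((3,3));b=np.zeros(3)
    for e,v in rays:
        v=v/np.linalg.norm(v);P=np.eye(3)-np.outer(v,v);A+=P;b+=P@e
    x=np.linalg.solve(A,b); res=[np.linalg.norm(np.cross(x-e,v/np.linalg.norm(v))) for e,v in rays]
    return x,max(res)
def proj(cam,X,cal=None):
    c=cal or ctrl.calibration(cam); A=np.array(c["attitude"])
    if A.shape!=(3,3):
        from scipy.spatial.transform import Rotation as R
        A=R.from_euler('xyz',A,degrees=True).as_matrix()
    p=A.T@(np.array(X)-c["eye"]); u=np.array([p[0],-p[1]])/-p[2]; u=u*(1+c["k1"]*(u@u))
    return (np.array(c["mtx"])@[u[0],u[1],1])[:2]
def snap(cam,name=None):
    im=ctrl.snapshot(cam)
    if name: cv2.imwrite(f"pics/{name}.png",cv2.cvtColor(im,cv2.COLOR_RGB2BGR))
    return im
E
python3 - <<'E'
from h import *
np.set_printoptions(precision=3,suppress=True)
print(ctrl.grasp_offset,ctrl.get_obs())
for c in("scene","top"):
    snap(c,c+"0"); print(c,ctrl.calibration(c))
    for t in "funnel_mouth funnel_knob jar_mouth jar_floor board lid lid_knob boat_a nut_a1 tongs mug roll jampot".split():
        print(t,[(round(d["conf"],2),np.round(d["pixel"]).tolist(),np.round(atz(c,d["pixel"],0)[:2],3).tolist()) for d in ctrl.spot_point(t,c)])
E
```

```text
0.0188 {'clock': 0.0, 'joint_pos': array([-47.837,  20.593,   0.633,  -0.02 , -70.135, -16.507]), 'qvel': array([-0.046,  0.028, -0.025, -0.   , -0.034,  0.158]), 'tau': array([ -0.001, -58.272,  29.304,   6.997,   0.007,  -0.   ]), 'tool_pos': array([ 0.292, -0.608,  0.226]), 'orientation': array([ 179.904,   -0.009, -154.351]), 'force': array([-0.31 , -0.268,  0.16 ]), 'moment': array([-0.004,  0.021,  0.009]), 'gripper_force': 0.0, 'opening': 0.0874747430841269}
scene {'mtx': array([[461.813,   0.   , 315.829],
       [  0.   , 461.813, 197.066],
       [  0.   ,   0.   ,   1.   ]]), 'k1': 0.037334052585498434, 'eye': array([ 1.121, -0.213,  1.313]), 'attitude': array([30.621, -0.167, 68.453])}
funnel_mouth [(0.77, [212.0, 369.0], [0.517, 0.216]), (0.44, [267.0, 176.0], [0.475, -0.407])]
funnel_knob [(0.61, [183.0, 396.0], [0.449, 0.347])]
jar_mouth [(0.71, [216.0, 321.0], [0.474, 0.065])]
jar_floor [(0.76, [231.0, 318.0], [0.518, 0.038]), (0.71, [267.0, 178.0], [0.477, -0.401]), (0.45, [235.0, 401.0], [0.627, 0.273])]
board [(0.81, [270.0, 208.0], [0.519, -0.319])]
lid [(0.85, [1
[... 1414 characters left out ...]
.184]), (0.78, [220.0, 256.0], [0.442, 0.315]), (0.71, [204.0, 187.0], [0.498, 0.58]), (0.37, [172.0, 228.0], [0.627, 0.431])]
lid_knob [(0.93, [197.0, 186.0], [0.526, 0.588]), (0.86, [223.0, 251.0], [0.428, 0.335]), (0.81, [260.0, 264.0], [0.292, 0.281])]
boat_a [(0.97, [209.0, 446.0], [0.496, -0.406]), (0.78, [226.0, 394.0], [0.428, -0.21]), (0.66, [176.0, 412.0], [0.623, -0.28]), (0.3, [211.0, 445.0], [0.49, -0.404])]
nut_a1 [(0.43, [225.0, 401.0], [0.433, -0.236])]
tongs [(0.83, [175.0, 267.0], [0.617, 0.279])]
mug [(0.88, [172.0, 231.0], [0.627, 0.419])]
roll [(0.92, [211.0, 225.0], [0.472, 0.435]), (0.71, [178.0, 267.0], [0.607, 0.278])]
jampot [(0.46, [244.0, 457.0], [0.364, -0.446])]
```

View pics/scene0.png

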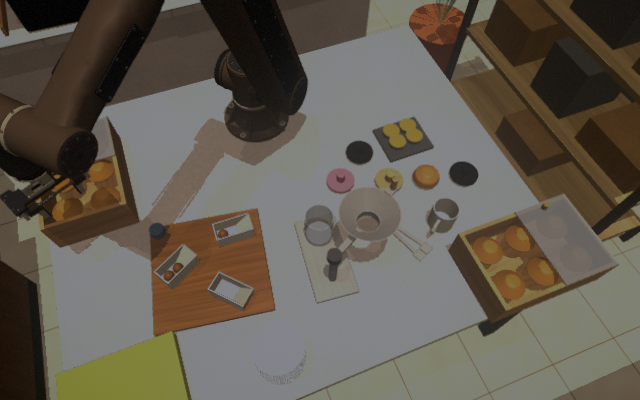

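View pics/top0.png

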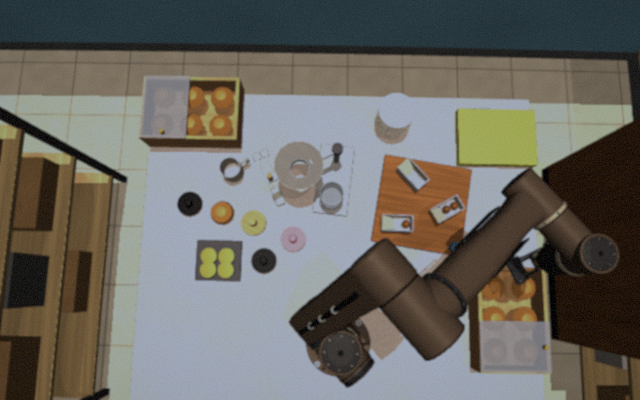

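Run:
```python
import cv2,numpy as np
s=cv2.imread("pics/scene0.png");t=cv2.imread("pics/top0.png")
f=lambda i,r,c,h,w:cv2.resize(i[r:r+h,c:c+w],(400,300),interpolation=cv2.INTER_CUBIC)
a=np.vstack([np.hstack([f(s,205,145,105,140),f(t,150,370,90,120)]),np.hstack([f(s,140,290,120,160),f(t,135,220,105,140)])])
cv2.imwrite("pics/crop1.png",a)
```

```text
(no output)
```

View pics/crop1.png

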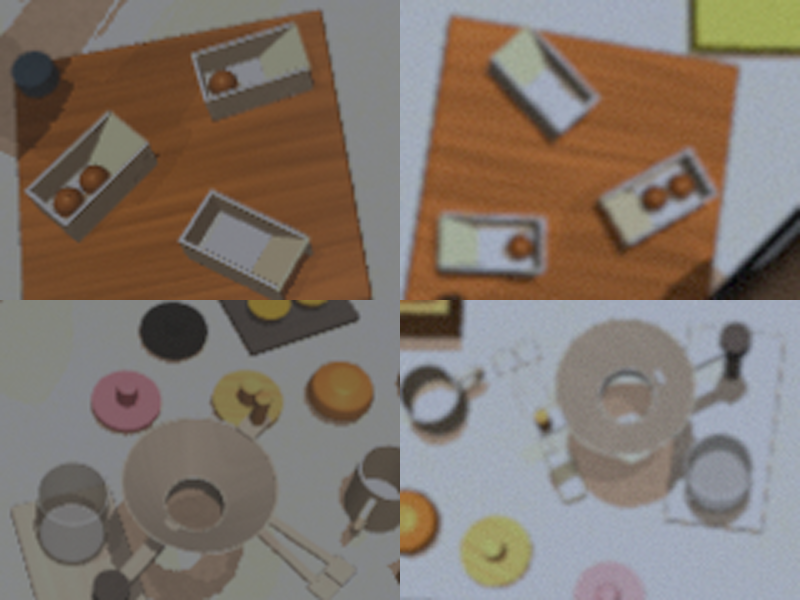

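Run:
```python
from h import *
np.set_printoptions(precision=3,suppress=True)
P={"funnel_mouth":((212,369),(166,296)),}
S={};T={}
for c in("scene","top"):
    snap(c)
    for t in "funnel_mouth funnel_knob jar_mouth board lid lid_knob boat_a nut_a1 tongs mug roll jampot".split():
        (S if c=="scene" else T)[t]=ctrl.spot_point(t,c)
for t in S:
    out=[]
    for a in S[t]:
        for b in T[t]:
            x,r=tri(ray("scene",a["pixel"]),ray("top",b["pixel"]))
            if r<.012: out.append((x,round(r,4),round(a["conf"],2),round(b["conf"],2),np.round(a["pixel"]).tolist(),np.round(b["pixel"]).tolist()))
    print(t,*out,sep="\n  ")
for c in("scene","top"):
    snap(c)
    for t in("boat_a","board","lid","funnel_knob"):
        for d in ctrl.trace(t,c):
            m=d["mask"].astype(np.uint8); r=cv2.minAreaRect(cv2.findNonZero(m))
            print(c,t,round(d["conf"],2),d["bbox"],m.sum(),cv2.boxPoints(r).round(1).tolist())
            h={"boat_a":.065,"board":.015,"lid":.018}.get(t)
            if h: print("    ",[atz(c,(q[1],q[0]),h)[:2].round(3).tolist() for q in cv2.boxPoints(r)])
```

```text
funnel_mouth
  (array([0.603, 0.154, 0.181]), np.float64(0.0017), 0.91, 0.77, [214.0, 368.0], [168.0, 297.0])
funnel_knob
  (array([0.561, 0.253, 0.233]), np.float64(0.002), 0.8, 0.7, [181.0, 396.0], [176.0, 266.0])
jar_mouth
  (array([0.541, 0.035, 0.145]), np.float64(0.0064), 0.62, 0.71, [215.0, 318.0], [188.0, 329.0])
board
  (array([ 0.51 , -0.312, -0.009]), np.float64(0.0029), 0.62, 0.56, [268.0, 210.0], [205.0, 420.0])
lid
  (array([ 0.295,  0.284, -0.027]), np.float64(0.0055), 0.76, 0.97, [158.0, 361.0], [260.0, 265.0])
  (array([0.382, 0.182, 0.001]), np.float64(0.0056), 0.68, 0.55, [183.0, 341.0], [236.0, 289.0])
  (array([0.509, 0.565, 0.004]), np.float64(0.0054), 0.59, 0.94, [177.0, 461.0], [201.0, 190.0])
lid_knob
  (array([0.29 , 0.283, 0.009]), np.float64(0.0062), 0.93, 0.74, [152.0, 361.0], [261.0, 264.0])
  (array([0.427, 0.319, 0.034]), np.float64(0.0017), 0.91, 0.58, [175.0, 387.0], [222.0, 253.0])
  (array([0.506, 0.574, 0.029]), np.float64(0.0021), 0.8, 0.87, [171.0, 467.0], [201.0, 188.0])
  (array([0.374, 0.17 , 0.031]), np.float64(0.0041), 0.58, 0.79, [177.0, 3
[... 3985 characters left out ...]
, 0.323], [0.336, 0.234], [0.244, 0.231], [0.242, 0.319]]
top lid 0.71 [174.7, 188.3, 201.0, 217.2] 477 [[177.0, 192.0], [201.0, 192.0], [201.0, 215.0], [177.0, 215.0]]
     [[0.541, 0.618], [0.543, 0.526], [0.455, 0.521], [0.453, 0.612]]
top lid 0.58 [280.1, 224.1, 307.8, 253.2] 477 [[277.20001220703125, 233.39999389648438], [298.3999938964844, 222.8000030517578], [309.20001220703125, 244.39999389648438], [288.0, 255.0]]
     [[0.39, 0.231], [0.431, 0.153], [0.351, 0.111], [0.31, 0.188]]
top funnel_knob 0.57 [265.1, 143.3, 345.1, 188.7] 1924 [[266.3999938964844, 187.5], [268.8999938964844, 139.3000030517578], [343.29998779296875, 143.1999969482422], [340.79998779296875, 191.39999389648438]]
```

>>> send_rows([
  [[0.2,0.2,0.3,0.1],[0.4,0.5,0.6,0.2],[0.6,0.8,0.8,0.3],[0.6,1,0.8,0.3],[0.6,1,0.8,0.3]],
])

```text
clock: 3.82
tool_pos: [0.4131, -0.4065, 0.3884]
orientation: [-179.9, 0.0, -128.5]
force: [1.1, -0.3, -0.7]
opening: 0.0875
gripper_force: 0.0
```

Run:
```python
from h import *
np.set_printoptions(precision=3,suppress=True)
o=ctrl.get_obs();print(o["tool_pos"],o["orientation"],o["joint_pos"])
im=snap("wrist","w1");print(ctrl.calibration("wrist"))
c=ctrl.calibration("wrist")
for t in "boat_a nut_a1 board jampot".split():
    print(t,[(round(d["conf"],2),np.round(d["pixel"]).tolist(),atz("wrist",d["pixel"],.015,c)[:2].round(3).tolist()) for d in ctrl.spot_point(t,"wrist")])
```

```text
[ 0.413 -0.407  0.388] [-179.869    0.028 -128.482] [-25.212   7.961   4.477   0.003 -86.382 -13.27 ]
{'mtx': array([[327.055,   0.   , 322.788],
       [  0.   , 327.055, 197.958],
       [  0.   ,   0.   ,   1.   ]]), 'k1': 0.02325353570109909, 'eye': array([ 0.37 , -0.457,  0.548]), 'attitude': array([-14.912,   0.296, 141.518])}
boat_a [(0.97, [284.0, 278.0], [0.626, -0.271]), (0.91, [188.0, 291.0], [0.492, -0.395]), (0.87, [250.0, 380.0], [0.44, -0.211])]
nut_a1 [(0.46, [240.0, 372.0], [0.44, -0.235])]
board [(0.88, [229.0, 312.0], [0.511, -0.316])]
jampot [(0.96, [120.0, 344.0], [0.354, -0.427]), (0.7, [230.0, 311.0], [0.512, -0.316])]
```

View pics/w1.png

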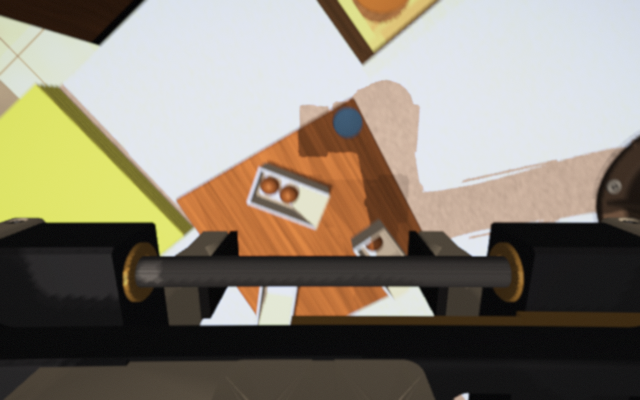

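>>> send_rows([
  [[0.2,0.25,0.0,0],[0.4,0.5,0.0,0.0],[0.6,0.75,0.0,0.0],[0.6,1,0.0,0.0],[0.6,1,0.0,0.0]],
])

```text
clock: 4.7
tool_pos: [0.5327, -0.2065, 0.3855]
orientation: [179.9, -0.0, -128.4]
force: [0.0, -0.3, 0.2]
opening: 0.0876
gripper_force: 0.0
```

>>> send_rows([
  [[0,0.25,0.0,0],[0,0.5,0.0,0.0],[0,0.75,0.0,0.0],[0,1,0.0,0.0],[0,1,0.0,0.0]],
])

```text
clock: 5.32
tool_pos: [0.5324, -0.0072, 0.3858]
orientation: [180.0, -0.1, -128.5]
force: [-0.3, -0.6, 0.1]
opening: 0.0875
gripper_force: 0.0
```

```bash
cat > look.py <<'E'
import sys,pickle
from h import *
np.set_printoptions(precision=3,suppress=True)
n=sys.argv[1]; o=ctrl.get_obs(); c=ctrl.calibration("wrist"); snap("wrist",n)
D={"cal":c}
for t in sys.argv[2:]:
    D[t]=[(d["conf"],np.array(d["pixel"])) for d in ctrl.spot_point(t,"wrist")]
    z={"jar_mouth":.125,"funnel_mouth":.205,"funnel_knob":.24,"lid_knob":.037,"lid":.0}.get(t,.015)
    print(t,[(round(a,2),p.round().tolist(),atz("wrist",p,z,c)[:2].round(3).tolist()) for a,p in D[t]])
pickle.dump(D,open(f"pics/{n}.pkl","wb")); print(o["tool_pos"],o["orientation"])
E
python3 look.py w2 jar_mouth jar_floor funnel_mouth funnel_knob lid_knob lid
```

```text
jar_mouth [(0.57, [190.0, 343.0], [0.53, 0.034])]
jar_floor [(0.62, [177.0, 339.0], [0.532, 0.038])]
funnel_mouth [(0.58, [322.0, 355.0], [0.609, 0.153])]
funnel_knob []
lid_knob [(0.84, [182.0, 470.0], [0.374, 0.169]), (0.66, [204.0, 555.0], [0.289, 0.284])]
lid [(0.82, [180.0, 462.0], [0.374, 0.174]), (0.73, [199.0, 538.0], [0.292, 0.283]), (0.53, [266.0, 478.0], [0.437, 0.327])]
[ 0.532 -0.007  0.386] [ 179.951   -0.052 -128.458]
```

>>> send_rows([
  [[0,0.25,0.0,0],[0,0.5,0.0,0.0],[0,0.75,0.0,0.0],[0,0.8,0.0,0.0],[0,0.8,0.0,0.0]],
])

```text
clock: 6.3
tool_pos: [0.5323, 0.1515, 0.3863]
orientation: [180.0, -0.0, -128.5]
force: [-1.1, 0.8, -0.1]
opening: 0.0879
gripper_force: 0.0
```

```bash
python3 look.py w3 jar_mouth jar_floor funnel_mouth funnel_knob lid_knob lid
python3 - <<'E'
import cv2,numpy as np
cv2.imwrite("pics/w23.png",np.vstack([cv2.imread(f"pics/{n}.png")[:260] for n in("w2","w3")]))
E
```

```text
jar_mouth [(0.73, [88.0, 263.0], [0.528, 0.032])]
jar_floor [(0.8, [96.0, 275.0], [0.532, 0.035])]
funnel_mouth [(0.74, [223.0, 265.0], [0.611, 0.151])]
funnel_knob [(0.3, [294.0, 369.0], [0.566, 0.273])]
lid_knob [(0.82, [105.0, 414.0], [0.377, 0.176]), (0.81, [123.0, 503.0], [0.289, 0.281])]
lid [(0.9, [123.0, 486.0], [0.294, 0.278]), (0.87, [99.0, 410.0], [0.369, 0.17]), (0.68, [198.0, 432.0], [0.432, 0.327])]
[0.532 0.151 0.386] [ 179.998   -0.034 -128.53 ]
```

View pics/w23.png

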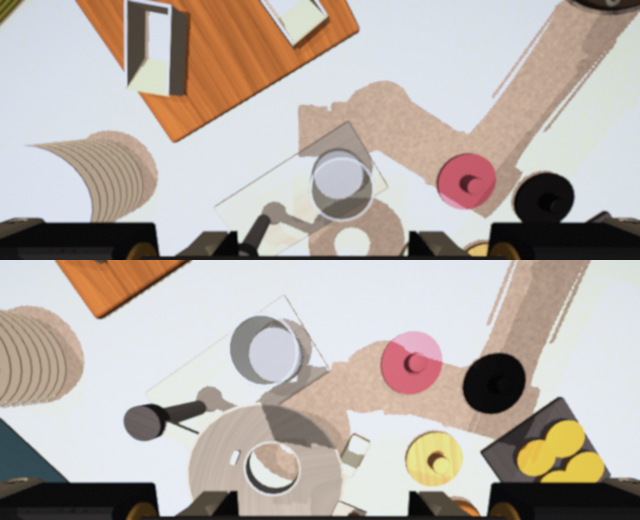

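Run:
```python
from h import *
import pickle
np.set_printoptions(precision=3,suppress=True)
a=pickle.load(open("pics/w2.pkl","rb"));b=pickle.load(open("pics/w3.pkl","rb"))
for t in("jar_mouth","jar_floor","funnel_mouth"):
    print(t,tri(ray("",a[t][0][1],a["cal"]),ray("",b[t][0][1],b["cal"])))
for z in(.185,.2,.22): print(z,atz("",(160,147),z,b["cal"]))
print(tri(ray("",(212,270),a["cal"]),ray("",(162,147),b["cal"])))
# plate long-edge direction: w3 plate edge (285,297-260)->(147,392-260) and z=.012
p=[atz("",q,.012,b["cal"])[:2] for q in((37,285),(132,147),(107,329))]; print(p, np.degrees(np.arctan2(*(p[1]-p[0])[::-1])))
```

```text
jar_mouth (array([0.528, 0.033, 0.13 ]), np.float64(0.0011148245701343026))
jar_floor (array([0.531, 0.036, 0.026]), np.float64(0.0002788370885605678))
funnel_mouth (array([0.609, 0.151, 0.209]), np.float64(0.0011467014290830078))
0.185 [0.672 0.019 0.185]
0.2 [0.664 0.022 0.2  ]
0.22 [0.654 0.027 0.22 ]
(array([0.639, 0.007, 0.182]), np.float64(0.035167368689839516))
[array([ 0.466, -0.019]), array([ 0.727, -0.05 ]), array([0.477, 0.099])] -6.739212085920799
```

>>> send_rows([
  [[0.08,0.2,-0.1,0.12],[0.15,0.47,-0.2,0.24],[0.15,0.47,-0.3,0.36],[0.15,0.47,-0.4,0.48],[0.15,0.47,-0.4,0.6],[0.15,0.47,-0.4,0.72],[0.15,0.47,-0.4,0.76],[0.15,0.47,-0.4,0.76],[0.15,0.47,-0.4,0.76]],
])

```text
clock: 7.78
tool_pos: [0.5623, 0.2453, 0.3066]
orientation: [-180.0, 0.0, -63.3]
force: [1.2, -0.5, 0.0]
opening: 0.0876
gripper_force: 0.0
```

```bash
python3 look.py w4 funnel_mouth funnel_knob
python3 - <<'E'
from h import *
snap("scene");print([ (d["conf"],atz("scene",d["pixel"],.24)) for d in ctrl.spot_point("funnel_knob","scene")])
E
```

```text
funnel_mouth []
funnel_knob [(0.8, [207.0, 323.0], [0.563, 0.244]), (0.53, [246.0, 373.0], [0.516, 0.254])]
[0.562 0.245 0.307] [-179.995    0.001  -63.344]
[(0.89, array([0.57314105, 0.24569734, 0.24      ]))]
```

>>> send_rows([
  [[0,0,-0.15,0],[0,0,-0.3,0],[0,0,-0.43,0],[0,0,-0.43,0]],
])

```text
clock: 8.52
tool_pos: [0.5612, 0.2449, 0.2186]
orientation: [179.8, -0.0, -63.3]
force: [-0.7, -0.6, -0.8]
opening: 0.0875
gripper_force: 0.0
```

>>> send_rows([
  [[0,0,0,0],[0,0,0,0],[0,0,0,0],[0,0,0,0]],
], jaw=0.3)

```text
clock: 9.02
tool_pos: [0.5624, 0.2457, 0.2211]
orientation: [-180.0, 0.0, -63.2]
force: [0.2, 1.0, 0.5]
opening: 0.053
gripper_force: 0.0
```

Run:
```python
import numpy as np
h=np.array([.678,.017]);k0=np.array([.5623,.2453]);a0=np.degrees(np.arctan2(*(k0-h)[::-1]));print(a0,np.linalg.norm(k0-h))
for a in np.linspace(a0,177,9):
    k=h+.256*np.array([np.cos(np.radians(a)),np.sin(np.radians(a))]);print(round(a,1),((k-k0)/.2).round(2),round(np.radians(a-a0)/1.5,2),k.round(4))
```

```text
116.87540445222137 0.2559440954583637
116.9 [-0.  0.] 0.0 [0.5623 0.2453]
124.4 [-0.14 -0.09] 0.09 [0.5334 0.2283]
131.9 [-0.28 -0.19] 0.17 [0.507  0.2075]
139.4 [-0.39 -0.31] 0.26 [0.4836 0.1835]
146.9 [-0.49 -0.44] 0.35 [0.4635 0.1567]
154.5 [-0.58 -0.59] 0.44 [0.447  0.1274]
162.0 [-0.64 -0.75] 0.52 [0.4346 0.0962]
169.5 [-0.68 -0.91] 0.61 [0.4263 0.0637]
177.0 [-0.7  -1.07] 0.7 [0.4224 0.0304]
```

>>> send_rows([
  [[-0.07,-0.04,0,0.04],[-0.14,-0.09,0,0.09],[-0.21,-0.14,0,0.13],[-0.28,-0.19,0,0.17],[-0.34,-0.25,0,0.22],[-0.39,-0.31,0,0.26],[-0.44,-0.37,0,0.31],[-0.49,-0.44,0,0.35],[-0.54,-0.51,0,0.4],[-0.58,-0.59,0,0.44],[-0.61,-0.67,0,0.48],[-0.64,-0.75,0,0.52]],
])

```text
clock: 10.52
tool_pos: [0.4343, 0.0954, 0.221]
orientation: [-179.9, -0.0, -18.4]
force: [1.4, 0.9, -0.6]
opening: 0.0262
gripper_force: 0.6
```

>>> send_rows([
  [[-0.02,-0.08,0,0.04],[-0.03,-0.14,0,0.08],[-0.04,-0.18,0,0.1],[-0.04,-0.22,0,0.12],[-0.04,-0.22,0,0.12]],
])

```text
clock: 11.15
tool_pos: [0.4263, 0.0513, 0.2208]
orientation: [-180.0, -0.0, -8.3]
force: [-0.6, -0.4, -0.4]
opening: 0.0266
gripper_force: 0.0
```

>>> send_rows([
  [[0,-0.02,0,0],[0,-0.04,0,0],[0,-0.06,0,0],[0,-0.06,0,0],[0,-0.06,0,0]],
])

```text
clock: 11.78
tool_pos: [0.4262, 0.04, 0.2205]
orientation: [-179.9, 0.0, -8.2]
force: [-1.7, 5.1, 0.7]
opening: 0.0263
gripper_force: 2.3
```

>>> send_rows([
  [[0,-0.01,0,0],[0,-0.02,0,0],[0,-0.02,0,0],[0,-0.02,0,0]],
])

```text
clock: 12.28
tool_pos: [0.4264, 0.0396, 0.2204]
orientation: [-179.6, 0.0, -8.2]
force: [-7.6, 23.9, 2.8]
opening: 0.0267
gripper_force: 11.1
```

>>> send_rows([
  [[0,0.01,0,0],[0,0.02,0,0],[0,0.02,0,0],[0,0.02,0,0],[0,0.02,0,0],[0,0.02,0.3,0],[0,0.02,0.6,0],[0,0.02,0.9,0],[0,0.02,1,0]],
], jaw=1)

```text
clock: 13.4
tool_pos: [0.4271, 0.0395, 0.4246]
orientation: [-179.8, -0.3, -8.3]
force: [-0.0, 0.4, -1.7]
opening: 0.0873
gripper_force: 0.0
```

>>> send_rows([
  [[0,-0.3,0,0],[0,-0.6,0,0],[0.1,-0.9,0.1,0],[0.15,-1,0.1,0]],
])

```text
clock: 13.9
tool_pos: [0.4566, -0.1634, 0.4416]
orientation: [180.0, -0.1, -8.4]
force: [0.4, 0.3, -0.4]
opening: 0.0875
gripper_force: 0.0
```

>>> send_rows([
  [[0,-0.3,0,0],[0,-0.6,0,0],[0,-0.8,0.0,0],[0,-0.8,0,0],[0,-0.8,0,0]],
])

```text
clock: 14.52
tool_pos: [0.4561, -0.3205, 0.4403]
orientation: [-180.0, 0.0, -8.3]
force: [0.2, 0.4, 1.1]
opening: 0.0876
gripper_force: 0.0
```

```bash
python3 look.py w5 boat_a nut_a1 board jampot
python3 - <<'E'
from h import *
snap("scene");
for t,z in(("funnel_knob",.24),("funnel_mouth",.205)):print(t,[ (d["conf"],atz("scene",d["pixel"],z)) for d in ctrl.spot_point(t,"scene")])
c=ctrl.calibration("wrist"); snap("wrist")
for d in ctrl.trace("boat_a","wrist"):
    m=d["mask"].astype(np.uint8); r=cv2.boxPoints(cv2.minAreaRect(cv2.findNonZero(m)))
    print(round(d["conf"],2),m.sum(),r.round().tolist(),[atz("",(q[1],q[0]),.065,c)[:2].round(3).tolist() for q in r])
E
```

```text
boat_a [(0.84, [171.0, 262.0], [0.437, -0.206]), (0.69, [123.0, 359.0], [0.494, -0.389])]
nut_a1 [(0.73, [167.0, 282.0], [0.439, -0.244]), (0.22, [174.0, 262.0], [0.432, -0.205])]
board [(0.72, [116.0, 311.0], [0.518, -0.308])]
jampot [(0.71, [201.0, 390.0], [0.346, -0.429])]
[ 0.456 -0.32   0.44 ] [-179.99     0.026   -8.287]
funnel_knob [(0.59, array([0.437556  , 0.05686702, 0.24      ])), (0.31, array([ 0.62715822, -0.29516356,  0.24      ]))]
funnel_mouth [(0.72, array([0.51694681, 0.02476924, 0.205     ]))]
0.98 2464 [[222.0, 159.0], [293.0, 149.0], [298.0, 188.0], [227.0, 198.0]] [[0.473, -0.155], [0.472, -0.272], [0.406, -0.27], [0.407, -0.149]]
0.72 2168 [[326.0, 130.0], [384.0, 86.0], [408.0, 118.0], [349.0, 162.0]] [[0.494, -0.329], [0.547, -0.428], [0.495, -0.46], [0.439, -0.36]]
0.34 574 [[372.0, 201.0], [390.0, 184.0], [409.0, 203.0], [392.0, 221.0]] [[0.367, -0.39], [0.393, -0.422], [0.355, -0.452], [0.328, -0.42]]
```

View pics/w5.png

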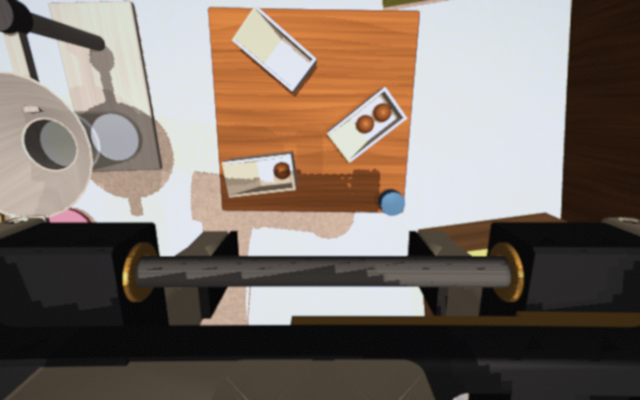

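>>> send_rows([
  [[0.1,-0.2,-0.2,-0.12],[0.225,-0.4325,-0.4,-0.24],[0.225,-0.4325,-0.6,-0.36],[0.225,-0.4325,-0.8,-0.48],[0.225,-0.4325,-1,-0.6],[0.225,-0.4325,-1,-0.617],[0.225,-0.4325,-1,-0.617]],
])

```text
clock: 15.9
tool_pos: [0.502, -0.4075, 0.2425]
orientation: [-180.0, -0.1, -61.1]
force: [0.0, 0.0, -0.1]
opening: 0.0878
gripper_force: 0.0
```

```bash
python3 look.py w6 boat_a nut_a1
python3 - <<'E'
from h import *
c=ctrl.calibration("wrist")
for d in ctrl.trace("boat_a","wrist"):
    m=d["mask"].astype(np.uint8); r=cv2.boxPoints(cv2.minAreaRect(cv2.findNonZero(m)))
    print(round(d["conf"],2),m.sum(),r.round().tolist(),[atz("",(q[1],q[0]),.065,c)[:2].round(3).tolist() for q in r])
E
```

```text
boat_a [(0.94, [182.0, 324.0], [0.493, -0.396]), (0.64, [321.0, 294.0], [0.436, -0.209]), (0.63, [217.0, 185.0], [0.622, -0.275])]
nut_a1 [(0.43, [308.0, 306.0], [0.432, -0.235])]
[ 0.502 -0.408  0.242] [-179.971   -0.118  -61.056]
0.9 4062 [[108.0, 214.0], [222.0, 184.0], [236.0, 238.0], [123.0, 268.0]] [[0.684, -0.263], [0.592, -0.351], [0.553, -0.303], [0.649, -0.211]]
0.9 4867 [[295.0, 134.0], [353.0, 134.0], [354.0, 243.0], [296.0, 244.0]] [[0.549, -0.434], [0.498, -0.463], [0.437, -0.361], [0.493, -0.329]]
0.57 1457 [[264.0, 291.0], [332.0, 281.0], [338.0, 315.0], [269.0, 326.0]] [[0.498, -0.26], [0.436, -0.309], [0.409, -0.273], [0.472, -0.222]]
```

View pics/w6.png

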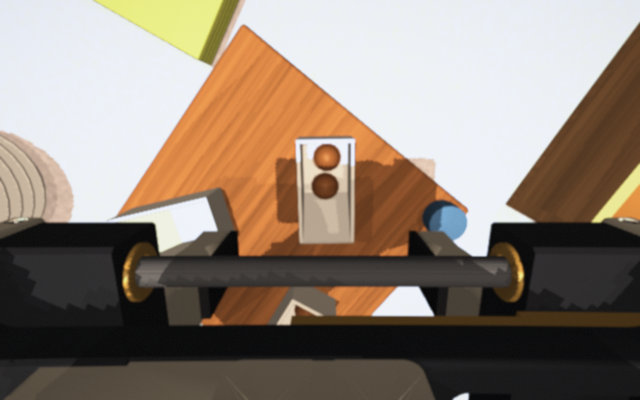

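>>> send_rows([
  [[0,-0.01,-0.3,0],[0,-0.01,-0.6,0],[0,-0.01,-0.9,0],[0,-0.01,-1,0]],
])

```text
clock: 16.6
tool_pos: [0.4995, -0.408, 0.0373]
orientation: [179.9, 0.2, -61.2]
force: [0.5, -0.9, 0.5]
opening: 0.0876
gripper_force: 0.0
```

>>> send_rows([
  [[0,0,-0.08,0],[0,0,-0.08,0]],
])

```text
clock: 16.85
tool_pos: [0.5013, -0.4089, 0.0243]
orientation: [180.0, 0.0, -61.2]
force: [-0.3, 0.0, 0.8]
opening: 0.0877
gripper_force: 0.0
```

>>> send_rows([
  [[0,0,0,0],[0,0,0,0],[0,0,0,0],[0,0,0,0],[0,0,0,0],[0,0,0,0]],
], jaw=0)

```text
clock: 17.6
tool_pos: [0.5014, -0.4091, 0.0253]
orientation: [-180.0, -0.0, -61.3]
force: [-1.0, 1.8, 5.7]
opening: 0.0598
gripper_force: 29.9
```

>>> send_rows([
  [[0,0,0.05,0],[0,0,0.15,0],[0,0,0.25,0],[0,0,0.25,0]],
])

```text
clock: 18.1
tool_pos: [0.5023, -0.4094, 0.0763]
orientation: [-179.9, -0.2, -61.3]
force: [0.3, -0.5, -2.2]
opening: 0.06
gripper_force: 29.9
```

>>> send_rows([
  [[0,0,0.1,0],[0,0,0.2,-0.05],[0,0.02,0.35,-0.1],[-0.05,0.05,0.5,-0.15],[-0.05,0.1,0.65,-0.2],[-0.05,0.2,0.8,-0.25],[-0.05,0.35,0.95,-0.3],[-0.05,0.5,1,-0.35],[-0.05,0.65,1,-0.4],[-0.05,0.75,1,-0.44],[-0.05,0.8,1,-0.47],[-0.05,0.8,1,-0.47]],
])

```text
clock: 19.6
tool_pos: [0.491, -0.2482, 0.2738]
orientation: [179.9, 0.0, -101.6]
force: [0.4, -0.6, -2.1]
opening: 0.06
gripper_force: 29.9
```

Run:
```python
from h import *
s=snap("scene"); w=snap("wrist"); print(ctrl.get_obs()["tool_pos"])
p=proj("scene",ctrl.get_obs()["tool_pos"]).astype(int)
c=s[max(0,p[1]-60):p[1]+60,max(0,p[0]-80):p[0]+80]
cv2.imwrite("pics/c7.png",cv2.cvtColor(np.hstack([cv2.resize(c,(400,300)),cv2.resize(w,(400,300))]),cv2.COLOR_RGB2BGR))
```

```text
[ 0.49110302 -0.24898889  0.27395391]
```

View pics/c7.png

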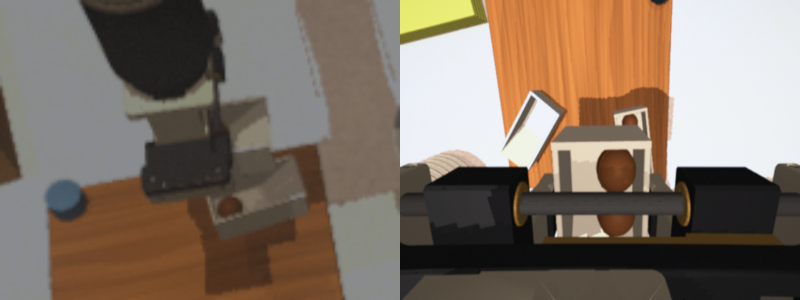

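>>> send_rows([
  [[0,0.04,0.04,-0.04],[0,0.1,0.1,-0.09],[0,0.17,0.18,-0.14],[0,0.24,0.18,-0.19],[0,0.31,0.18,-0.24],[0,0.38,0.18,-0.29],[0,0.46,0.18,-0.34],[-0.03,0.53,0.18,-0.39],[-0.06,0.6,0.18,-0.44],[-0.06,0.66,0.18,-0.48],[-0.06,0.7,0.18,-0.5],[-0.06,0.7,0.18,-0.5]],
])

```text
clock: 21.2
tool_pos: [0.4793, -0.1091, 0.3103]
orientation: [180.0, -0.0, -144.6]
force: [-0.4, -0.5, -2.2]
opening: 0.0604
gripper_force: 29.9
```

>>> send_rows([
  [[0,0.04,0,-0.04],[0,0.1,0,-0.09],[0,0.18,0,-0.14],[0,0.26,0,-0.19],[0,0.34,0,-0.24],[-0.02,0.42,0,-0.29],[-0.04,0.5,0,-0.34],[-0.06,0.6,0,-0.38],[-0.07,0.68,0,-0.42],[-0.07,0.72,0,-0.445],[-0.07,0.745,0,-0.445],[-0.07,0.745,0,-0.445]],
])

```text
clock: 22.7
tool_pos: [0.4654, 0.0399, 0.3105]
orientation: [-180.0, -0.0, 177.2]
force: [0.1, -0.8, -1.3]
opening: 0.0599
gripper_force: 29.9
```

```bash
cat > pv.py <<'E'
import sys
from h import *
s=snap("scene"); w=snap("wrist"); o=ctrl.get_obs(); np.set_printoptions(precision=4,suppress=True); print(o["tool_pos"],o["orientation"],o["joint_pos"])
p=proj("scene",o["tool_pos"]).astype(int)
c=s[max(0,p[1]-60):p[1]+60,max(0,p[0]-80):p[0]+80]
cv2.imwrite(f"pics/{sys.argv[1]}.png",cv2.cvtColor(np.hstack([cv2.resize(c,(400,300)),cv2.resize(w,(400,300))]),cv2.COLOR_RGB2BGR))
for t,z in(("funnel_knob",.24),("funnel_mouth",.205)):print(t,[ (round(d["conf"],2),atz("scene",d["pixel"],z)) for d in ctrl.spot_point(t,"scene")])
E
python3 pv.py c8
```

```text
[0.4653 0.0397 0.3105] [-179.9891   -0.013   177.1522] [  29.128    -2.3014  -16.2069    0.0025  -76.1113 -121.9764]
funnel_knob [(0.53, array([0.4008, 0.0716, 0.24  ]))]
funnel_mouth [(0.65, array([0.5286, 0.0333, 0.205 ])), (0.6, array([ 0.6125, -0.3058,  0.205 ]))]
```

View pics/c8.png

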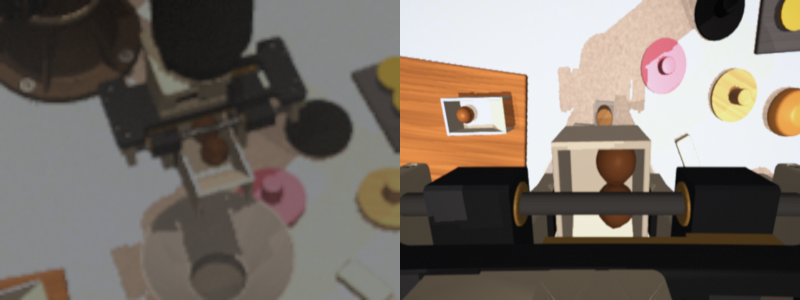

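>>> send_rows([
  [[0,0,-0.1,0],[0,0,-0.2,0],[0,0,-0.22,0],[0,0,-0.24,0],[0.01,0,-0.26,0],[0.03,0,-0.29,0],[0.03,0,-0.29,0]],
])

```text
clock: 23.78
tool_pos: [0.4725, 0.04, 0.2542]
orientation: [180.0, 0.2, 177.2]
force: [0.5, -1.2, 3.5]
opening: 0.06
gripper_force: 30.0
```

```bash
python3 pv.py c9
```

```text
[0.4725 0.0401 0.2542] [179.9798   0.1777 177.1489] [  28.7692    0.0346  -21.2676    0.0816  -68.5358 -121.65  ]
funnel_knob []
funnel_mouth [(0.6, array([0.5336, 0.0251, 0.205 ]))]
```

View pics/c9.png

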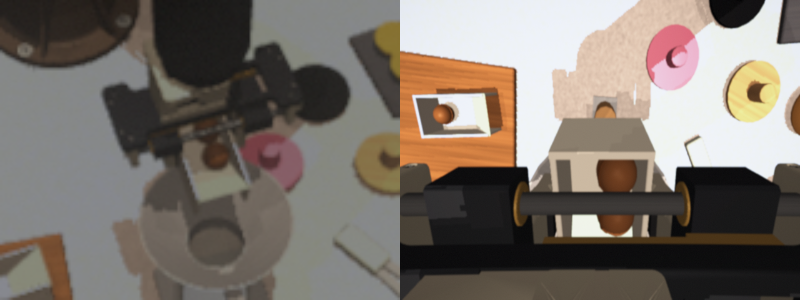

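>>> send_rows([
  [[0.01,0,-0.027,0],[0.02,0,-0.053,0],[0.025,0,-0.08,0],[0.025,0,-0.107,0],[0.025,0,-0.107,0]],
])

```text
clock: 24.6
tool_pos: [0.4793, 0.0405, 0.2337]
orientation: [179.9, 0.4, 177.2]
force: [5.6, -1.7, 5.8]
opening: 0.0598
gripper_force: 30.0
```

>>> send_rows([
  [[0,0,-0.02,0],[-0.005,0,-0.04,0],[-0.01,0,-0.054,0],[-0.015,0,-0.07,0],[-0.025,0,-0.088,0],[-0.025,0,-0.088,0]],
])

```text
clock: 25.35
tool_pos: [0.4763, 0.041, 0.217]
orientation: [179.9, 0.6, 177.2]
force: [11.3, -2.5, 7.6]
opening: 0.06
gripper_force: 30.0
```

```bash
python3 pv.py c10
```

```text
[0.4763 0.041  0.217 ] [179.8725   0.616  177.2111] [  28.7578    1.6792  -24.676     0.2397  -63.0533 -121.6535]
funnel_knob []
funnel_mouth [(0.97, array([0.5335, 0.0301, 0.205 ]))]
```

View pics/c10.png

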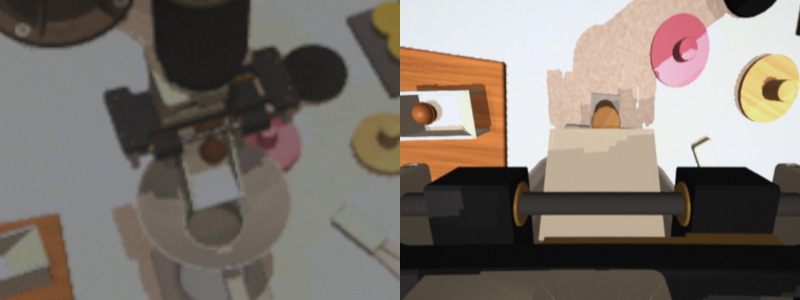

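>>> send_rows([
  [[-0.01,0,-0.01,0],[-0.02,0,-0.02,0],[-0.03,0,-0.02,0],[-0.04,0,-0.02,0],[-0.05,0,-0.02,0],[-0.05,0,-0.02,0],[-0.05,0,-0.02,0]],
])

```text
clock: 26.42
tool_pos: [0.4732, 0.0428, 0.2168]
orientation: [179.7, 1.4, 177.3]
force: [29.0, -3.2, 11.2]
opening: 0.0599
gripper_force: 30.0
```

```bash
python3 pv.py c11
python3 - <<'E'
from h import *
print([(round(d["conf"],2),np.round(d["pixel"])) for d in ctrl.spot_point("nut_a1","scene")])
E
```

```text
[0.4732 0.0428 0.2168] [179.6677   1.418  177.3014] [  29.3835    0.8256  -25.7199    0.5336  -62.0776 -122.3222]
funnel_knob [(0.51, array([0.7204, 0.2842, 0.24  ]))]
funnel_mouth []
[(0.52, array([236., 221.]))]
```

View pics/c11.png

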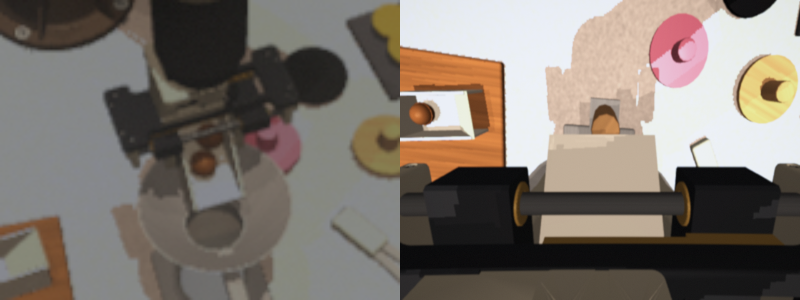

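>>> send_rows([
  [[0,0,-0.015,0],[-0.01,0,-0.03,0],[-0.02,0,-0.03,0],[-0.03,0,-0.03,0],[-0.04,0,-0.03,0],[-0.04,0,-0.03,0]],
])

```text
clock: 27.42
tool_pos: [0.4692, 0.0436, 0.2135]
orientation: [179.6, 1.9, 177.4]
force: [39.0, -5.6, 15.9]
opening: 0.0603
gripper_force: 30.0
```

```bash
python3 pv.py c12
python3 - <<'E'
from h import *
print([(round(d["conf"],2),np.round(d["pixel"])) for d in ctrl.spot_point("nut_a1","scene")])
i=cv2.imread("pics/c12.png")[:,:400]; j=cv2.imread("pics/c11.png")[:,:400]
print(abs(i.astype(int)-j).sum(2)[130:260,150:270].mean())
for n in(i,j):
    h=cv2.cvtColor(n,cv2.COLOR_BGR2HSV); m=((h[...,0]<14)&(h[...,1]>90)&(h[...,2]>40)).astype(np.uint8); m[:, :150]=0;m[:,270:]=0
    k,l,s,c=cv2.connectedComponentsWithStats(m); print([(s[q,4],c[q].round()) for q in range(1,k) if s[q,4]>60])
E
```

```text
[0.4692 0.0436 0.2135] [179.5577   1.9059 177.358 ] [  29.8979    0.2442  -26.8743    0.7453  -61.0388 -122.8829]
funnel_knob []
funnel_mouth [(0.64, array([0.5216, 0.0394, 0.205 ]))]
[(0.61, array([234., 220.])), (0.31, array([176., 316.]))]
11.660833333333333
[(np.int32(312), array([211., 142.])), (np.int32(497), array([203., 166.]))]
[(np.int32(723), array([206., 155.]))]
```

View pics/c12.png

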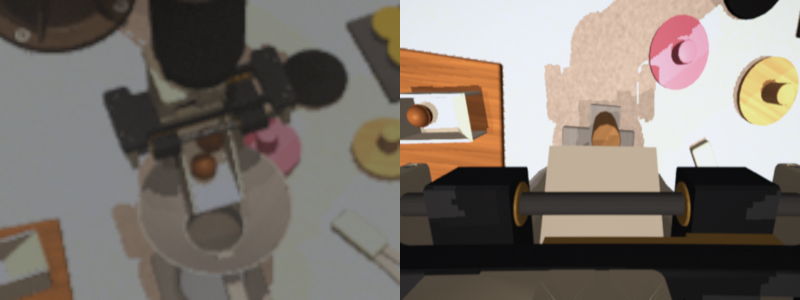

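>>> send_rows([
  [[0,0,0,0],[0,0,0,0],[-0.01,0,0,0],[-0.02,0,0,0],[-0.02,0,0,0],[-0.02,0,0,0]],
])

```text
clock: 28.42
tool_pos: [0.4649, 0.0437, 0.2128]
orientation: [179.6, 1.8, 177.3]
force: [39.5, -5.2, 10.3]
opening: 0.0599
gripper_force: 30.0
```

```bash
cat > nuts.py <<'E'
import sys
from h import *
np.set_printoptions(precision=4,suppress=True)
s=snap("scene",sys.argv[1]); o=ctrl.get_obs(); print(o["tool_pos"],o["force"])
def blobs(s,win):
    h=cv2.cvtColor(s,cv2.COLOR_RGB2HSV); m=((h[...,0]<14)&(h[...,1]>90)&(h[...,2]>40)).astype(np.uint8)
    r0,r1,c0,c1=win; M=np.zeros_like(m); M[r0:r1,c0:c1]=m[r0:r1,c0:c1]
    k,l,st,c=cv2.connectedComponentsWithStats(M); return [(int(st[q,4]),c[q].round(1).tolist()) for q in range(1,k) if st[q,4]>8]
p=proj("scene",[.5,.035,.2]).astype(int)
print("funnel area col,row:",p,blobs(s,(p[1]-45,p[1]+45,p[0]-30,p[0]+35)))
print("boatB",proj("scene",[.44,-.235,.04]).round(),blobs(s,(215,250,205,255)))
w=snap("wrist",sys.argv[1]+"w"); g=cv2.cvtColor(w,cv2.COLOR_RGB2GRAY).astype(int)
col=g[100:260,316:326].mean(1); d=np.abs(col[4:]-col[:-4]); print("wrist edges rows",[(int(i)+102,int(d[i])) for i in np.argsort(-d)[:6]])
E
python3 nuts.py n13
```

```text
[0.4648 0.0437 0.2127] [38.7871 -5.1206 11.9008]
funnel area col,row: [315 193] [(147, [316.3, 182.4])]
boatB [226. 233.] [(769, [226.1, 235.9]), (56, [222.5, 233.3])]
wrist edges rows [(255, 145), (256, 137), (254, 108), (257, 94), (158, 81), (159, 80)]
```

```bash
cat > fit.py <<'E'
import sys
from h import *
from scipy.spatial import ConvexHull
V=np.array([[x,y,z] for y in(-.03,.03) for x,z in((-.056,0),(.012,0),(.056,.047),(.056,.05),(-.056,.05))])
def fit(xg=-.015,zg=.028,nose=-3.,cam="scene",cname=None):
    o=ctrl.get_obs(); G=o["tool_pos"]+[0,0,.0188]
    snap(cam,"fit"); best=None
    for d in ctrl.trace("boat_a",cam):
        m=d["mask"]; q=np.argwhere(m).mean(0)
        if np.linalg.norm(q[::-1]-proj(cam,G))>40: continue
        n=np.radians(nose); Rz=np.array([[np.cos(n),-np.sin(n),0],[np.sin(n),np.cos(n),0],[0,0,1]])
        R=[]
        for th in range(-20,111,2):
            t=np.radians(th); Ry=np.array([[np.cos(t),0,np.sin(t)],[0,1,0],[-np.sin(t),0,np.cos(t)]])
            P=(V-[xg,0,zg])@Ry.T@Rz.T+G
            px=np.array([proj(cam,p) for p in P],np.float32)
            M=np.zeros(m.shape,np.uint8); cv2.fillConvexPoly(M,cv2.convexHull(px).astype(int),1)
            R.append((round((M.astype(bool)&m).sum()/(M.astype(bool)|m).sum(),3),th,px[:].min(0).round(),px.max(0).round()))
        R.sort(key=lambda r:-r[0]); print("conf",round(d["conf"],2),"bbox",np.round(d["bbox"]),m.sum(),[(r[0],r[1]) for r in R[:5]],R[0][2:],[ (r[0],r[1]) for r in R if r[1] in(40,60,76)])
if __name__=="__main__": fit(*map(float,sys.argv[1:]))
E
python3 fit.py
python3 - <<'E'
from h import *
p=proj("scene",[.4692,.0436,.2135]).astype(int)
for q in((211,142),(203,166),(206,155)): print(p-[80,60]+np.array(q)/2.5)
snap("scene"); 
for d in ctrl.trace("nut_a1","scene"): print(round(d["conf"],2),d["bbox"],d["mask"].sum())
E
```

```text
conf 0.62 bbox [304. 165. 332. 206.] 627 [(np.float64(0.512), 36), (np.float64(0.508), 42), (np.float64(0.505), 40), (np.float64(0.504), 38), (np.float64(0.504), 44)] (array([298., 160.], dtype=float32), array([332., 205.], dtype=float32)) [(np.float64(0.505), 40), (np.float64(0.464), 60), (np.float64(0.401), 76)]
[318.4 177.8]
[315.2 187.4]
[316.4 183. ]
0.63 [215.7, 229.8, 228.7, 238.9] 62
0.38 [303.2, 163.5, 330.5, 207.4] 659
```

Run:
```python
from h import *
G=ctrl.get_obs()["tool_pos"]+[0,0,.0188]; n=np.radians(-3); Rz=np.array([[np.cos(n),-np.sin(n),0],[np.sin(n),np.cos(n),0],[0,0,1]])
for th in(30,40,50,60,70,80,90):
    t=np.radians(th);Ry=np.array([[np.cos(t),0,np.sin(t)],[0,1,0],[-np.sin(t),0,np.cos(t)]])
    f=lambda p:(proj("scene",(np.array(p)-[-.015,0,.028])@Ry.T@Rz.T+G)).round().astype(int).tolist()
    bk=((np.array([-.056,0,0.])-[-.015,0,.028])@Ry.T@Rz.T+G)
    print(th,"lipL/R",f([.056,.03,.048]),f([.056,-.03,.048]),"ramp foot",f([.012,0,.004]),"backtop",f([-.056,0,.05]),"backbottom wrist row",proj("wrist",bk).round())
w=cv2.imread("pics/n13w.png"); g=cv2.cvtColor(w,cv2.COLOR_BGR2GRAY)
print(g[130:225:5,300:345].mean(1).round())
s=cv2.cvtColor(cv2.imread("pics/n13.png"),cv2.COLOR_BGR2GRAY); 
for c in(310,316,322,328): print(c,s[160:225:2,c].tolist())
```

```text
30 lipL/R [332, 198] [312, 204] ramp foot [315, 187] backtop [311, 162] backbottom wrist row [322. 160.]
40 lipL/R [332, 199] [311, 205] ramp foot [314, 185] backtop [312, 163] backbottom wrist row [322. 164.]
50 lipL/R [331, 200] [311, 205] ramp foot [314, 184] backtop [313, 165] backbottom wrist row [323. 172.]
60 lipL/R [330, 199] [310, 205] ramp foot [313, 182] backtop [314, 167] backbottom wrist row [323. 185.]
70 lipL/R [328, 198] [309, 203] ramp foot [312, 180] backtop [315, 170] backbottom wrist row [323. 203.]
80 lipL/R [327, 196] [307, 201] ramp foot [312, 178] backtop [315, 172] backbottom wrist row [323. 225.]
90 lipL/R [326, 193] [306, 199] ramp foot [311, 176] backtop [316, 175] backbottom wrist row [323. 251.]
[201. 181. 177. 177. 143. 164. 115.  94.  84.  74. 110. 125. 120. 120.
 126. 131. 178. 178. 178.]
310 [36, 69, 77, 55, 32, 78, 82, 69, 76, 93, 92, 93, 78, 66, 79, 81, 116, 124, 129, 120, 118, 79, 64, 64, 52, 69, 79, 79, 89, 105, 98, 98, 96]
316 [60, 75, 61, 31, 68, 84, 71, 46, 50, 45, 42, 49, 70, 82, 76, 62, 58, 119, 135, 136, 135, 136, 127, 73, 83, 82, 82, 82, 84, 78, 78, 101, 96]
322 [51, 53, 33, 46, 58, 70, 51, 47, 51, 43, 71, 102, 103, 135, 135, 135, 135, 136, 135, 135, 136, 130, 61, 72, 83, 84, 84, 82, 76, 77, 76, 119, 108]
328 [40, 35, 30, 46, 62, 57, 61, 62, 63, 66, 93, 96, 113, 121, 118, 91, 72, 103, 123, 135, 136, 78, 72, 54, 58, 74, 80, 74, 71, 95, 101, 99, 97]
```

>>> send_rows([
  [[-0.01,0,-0.01,0],[-0.02,0,-0.01,0],[-0.03,0,-0.01,0],[-0.04,0,-0.01,0],[-0.04,0,-0.01,0],[-0.04,0,-0.01,0]],
])

```text
clock: 29.48
tool_pos: [0.4571, 0.044, 0.2107]
orientation: [179.5, 1.9, 177.4]
force: [40.6, -5.7, 10.9]
opening: 0.0602
gripper_force: 30.0
```

```bash
cat > gauge.py <<'E'
from h import *
w=cv2.cvtColor(snap("wrist","g"),cv2.COLOR_RGB2GRAY); print("panel rows",[(r,int(w[r,300:345].mean())) for r in range(190,262,4)])
G=ctrl.get_obs()["tool_pos"]+[0,0,.0188]; n=np.radians(-3); Rz=np.array([[np.cos(n),-np.sin(n),0],[np.sin(n),np.cos(n),0],[0,0,1]])
for th in(60,70,80,90):
    t=np.radians(th);Ry=np.array([[np.cos(t),0,np.sin(t)],[0,1,0],[-np.sin(t),0,np.cos(t)]])
    print(th,proj("wrist",((np.array([-.056,0,0.])-[-.015,0,.028])@Ry.T@Rz.T+G)).round())
E
python3 nuts.py n14; python3 gauge.py
```

```text
[0.4571 0.0439 0.2107] [40.6965 -5.7292 10.2251]
funnel area col,row: [315 193] [(160, [316.3, 181.5])]
boatB [226. 233.] [(770, [226.1, 235.9]), (55, [222.5, 233.3])]
wrist edges rows [(255, 145), (256, 137), (254, 108), (257, 95), (163, 69), (162, 66)]
panel rows [(190, 76), (194, 74), (198, 76), (202, 99), (206, 116), (210, 122), (214, 123), (218, 124), (222, 125), (226, 125), (230, 170), (234, 178), (238, 178), (242, 178), (246, 178), (250, 178), (254, 167), (258, 30)]
60 [323. 185.]
70 [323. 203.]
80 [323. 225.]
90 [323. 251.]
```

Run:
```python
import cv2,numpy as np
a=cv2.imread("pics/n14.png")[150:225,270:370]; b=cv2.imread("pics/n13.png")[150:225,270:370]
w=cv2.imread("pics/n14w.png")[130:270,190:450]; z=cv2.imread("pics/n13w.png")[130:270,190:450]
f=lambda i:cv2.convertScaleAbs(cv2.resize(i,(400,300),interpolation=cv2.INTER_CUBIC),alpha=1.4)
cv2.imwrite("pics/c14.png",np.vstack([np.hstack([f(a),f(b)]),np.hstack([f(w),f(z)])]))
```

```text
(no output)
```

View pics/c14.png

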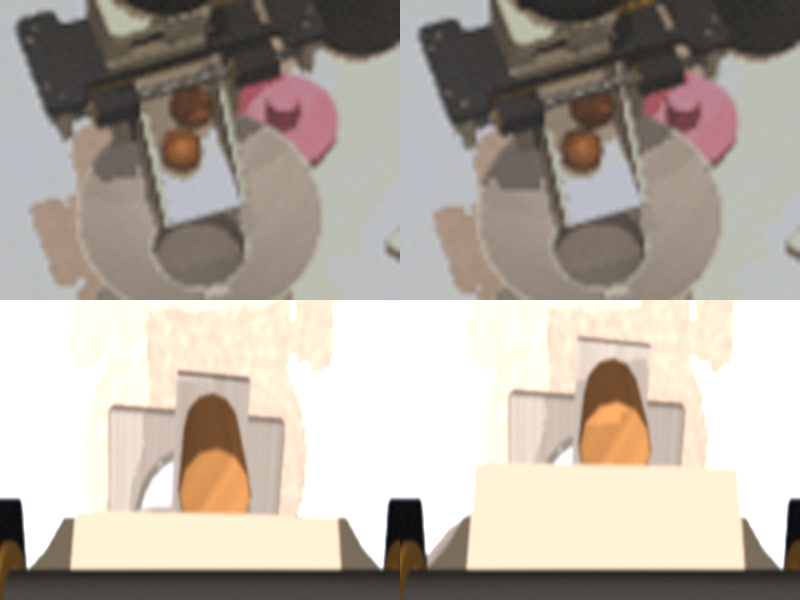

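Run:
```python
from h import *
for th in range(40,86,5):
    a=np.radians(23.4-th); n=np.radians(-3)
    p=np.array([.4307,.0425,.265])+.122*np.array([np.cos(a)*np.cos(n),np.cos(a)*np.sin(n),np.sin(a)])
    print(th,p.round(3),proj("scene",p).round(1))
# pivot in boat coordinates now
G=ctrl.get_obs()["tool_pos"]+[0,0,.0188]
for th in(50,60,70):
    t=np.radians(th); d=G-[.4307,0,.265]; print(th,"xg,zg",-.056+d[0]*np.cos(t)-d[2]*np.sin(t), d[0]*np.sin(t)+d[2]*np.cos(t))
```

```text
40 [0.547 0.036 0.23 ] [322.4 202. ]
45 [0.544 0.037 0.22 ] [321.9 202.8]
50 [0.54  0.037 0.21 ] [321.4 203.3]
55 [0.534 0.037 0.201] [320.7 203.4]
60 [0.529 0.037 0.192] [320.  203.2]
65 [0.522 0.038 0.184] [319.2 202.7]
70 [0.514 0.038 0.176] [318.3 201.9]
75 [0.506 0.039 0.169] [317.4 200.8]
80 [0.498 0.039 0.163] [316.5 199.4]
85 [0.489 0.039 0.158] [315.4 197.8]
50 xg,zg -0.011856251605736574 -0.0026230208006169584
60 xg,zg -0.012071411552299578 0.0050823102432914526
70 xg,zg -0.013621319429907644 0.01263321786223053
```

>>> send_rows([
  [[0.03,0,0,0],[0.06,0,0.02,0],[0.1,0,0.04,0],[0.12,0,0.08,0],[0.12,0,0.14,0],[0.1,0,0.22,0],[0.08,0,0.3,0],[0.06,0,0.3,0],[0.06,0,0.3,0]],
])

```text
clock: 30.75
tool_pos: [0.4525, 0.04, 0.2611]
orientation: [180.0, -0.0, 177.1]
force: [0.2, 0.8, -2.0]
opening: 0.0597
gripper_force: 29.9
```

```bash
cat > gauge2.py <<'E'
import sys
from h import *
np.set_printoptions(precision=4,suppress=True)
# back-bottom edge from wrist image: panel brightness ~178 ; then nut blobs, boat mask
c=ctrl.calibration("wrist"); w=snap("wrist","g2"); o=ctrl.get_obs(); g=cv2.cvtColor(w,cv2.COLOR_RGB2GRAY)
print(o["tool_pos"],o["force"],"opening",o["opening"])
prev=None
print("col profile",[(r,int(g[r,305:335].mean())) for r in range(140,262,6)])
hs=cv2.cvtColor(w,cv2.COLOR_RGB2HSV); m=((hs[...,0]<14)&(hs[...,1]>110)&(hs[...,2]<170)).astype(np.uint8); m[262:]=0
k,l,st,ce=cv2.connectedComponentsWithStats(m); print("wrist brown",[(int(st[q,4]),ce[q].round().tolist()) for q in range(1,k) if st[q,4]>60])
s=snap("scene","g2s"); hs=cv2.cvtColor(s,cv2.COLOR_RGB2HSV); m=((hs[...,0]<14)&(hs[...,1]>90)&(hs[...,2]>40)).astype(np.uint8)
M=np.zeros_like(m); M[150:245,270:375]=m[150:245,270:375]
k,l,st,ce=cv2.connectedComponentsWithStats(M); print("scene brown",[(int(st[q,4]),ce[q].round(1).tolist(),st[q,:4].tolist()) for q in range(1,k) if st[q,4]>10])
p=proj("scene",o["tool_pos"]); print("tool px",p.round())
for d in ctrl.trace("boat_a","scene"): print("boat",round(d["conf"],2),np.round(d["bbox"]),d["mask"].sum(),np.argwhere(d["mask"]).mean(0).round(1))
E
python3 gauge2.py
```

```text
[0.4526 0.04   0.261 ] [ 0.912  -0.0828 -2.081 ] opening 0.05957971138481314
col profile [(140, 182), (146, 175), (152, 174), (158, 156), (164, 153), (170, 109), (176, 101), (182, 104), (188, 121), (194, 124), (200, 120), (206, 140), (212, 116), (218, 99), (224, 98), (230, 174), (236, 176), (242, 176), (248, 176), (254, 165), (260, 38)]
wrist brown [(145, [46.0, 93.0]), (897, [145.0, 189.0]), (212, [560.0, 138.0]), (1406, [139.0, 154.0]), (364, [627.0, 167.0]), (74, [632.0, 167.0]), (477, [80.0, 168.0]), (213, [329.0, 176.0])]
scene brown [(176, [314.0, 171.6], [307, 162, 15, 21])]
tool px [311. 168.]
boat 0.9 [206. 271. 253. 315.] 1036 [290.1 229.9]
boat 0.71 [300. 153. 327. 196.] 589 [178.7 315.7]
boat 0.7 [149. 208. 277. 339.] 10010 [274.7 204.5]
boat 0.56 [212. 214. 254. 247.] 807 [229.4 233.8]
```

>>> send_rows([
  [[0.04,0,0.04,0],[0.08,0,0.06,0],[0.08,0,0.06,0],[-0.2,0,0.06,0],[-0.2,0,0.06,0],[-0.2,0,0.06,0],[-0.1,0,0.06,0],[-0.1,0,0.06,0]],
])

```text
clock: 31.9
tool_pos: [0.4347, 0.0403, 0.2732]
orientation: [-180.0, -0.0, 177.1]
force: [-0.0, 0.9, -2.2]
opening: 0.0601
gripper_force: 29.9
```

```bash
python3 gauge2.py
```

```text
[0.434  0.0401 0.2731] [-0.2781  0.2136 -2.0381] opening 0.059946816044814964
col profile [(140, 178), (146, 171), (152, 172), (158, 172), (164, 173), (170, 173), (176, 174), (182, 129), (188, 137), (194, 87), (200, 92), (206, 102), (212, 117), (218, 137), (224, 137), (230, 172), (236, 174), (242, 174), (248, 174), (254, 163), (260, 37)]
wrist brown [(1084, [126.0, 179.0]), (189, [552.0, 153.0]), (481, [620.0, 175.0]), (1268, [147.0, 167.0]), (428, [91.0, 181.0]), (265, [330.0, 200.0])]
scene brown [(75, [315.0, 187.6], [310, 183, 11, 10]), (85, [321.0, 211.2], [317, 205, 9, 12])]
tool px [308. 160.]
boat 0.79 [296. 147. 329. 189.] 838 [168.4 312.4]
boat 0.71 [209. 213. 255. 245.] 901 [229.6 234. ]
boat 0.48 [287. 177. 348. 267.] 2457 [211.9 321.6]
```

>>> send_rows([
  [[0,0,0,0],[0,0,0,0],[0,0,0,0]],
])

```text
clock: 32.42
tool_pos: [0.4331, 0.0401, 0.2737]
orientation: [180.0, 0.0, 177.1]
force: [-0.2, -0.1, -1.3]
opening: 0.0598
gripper_force: 29.9
```

```bash
python3 gauge2.py
python3 - <<'E'
from h import *
for X in ([.53,.033,.034],[.53,.033,.066],[.53,.033,.14],[.53,.033,.17],[.5,.033,.2]): print(X,proj("scene",X).round())
E
```

```text
[0.4332 0.0401 0.2737] [-0.4185 -0.7293 -0.7688] opening 0.059968963098743604
col profile [(140, 177), (146, 169), (152, 172), (158, 171), (164, 173), (170, 173), (176, 174), (182, 154), (188, 148), (194, 92), (200, 94), (206, 92), (212, 111), (218, 136), (224, 129), (230, 172), (236, 174), (242, 173), (248, 174), (254, 163), (260, 37)]
wrist brown [(1100, [125.0, 180.0]), (173, [551.0, 154.0]), (546, [620.0, 176.0]), (1259, [148.0, 168.0]), (421, [91.0, 182.0]), (284, [331.0, 202.0])]
scene brown []
tool px [308. 160.]
boat 0.9 [298. 143. 329. 187.] 866 [169.1 312.1]
boat 0.75 [207. 273. 251. 311.] 974 [290.4 229.4]
[0.53, 0.033, 0.034] [318. 230.]
[0.53, 0.033, 0.066] [318. 225.]
[0.53, 0.033, 0.14] [319. 213.]
[0.53, 0.033, 0.17] [319. 208.]
[0.5, 0.033, 0.2] [315. 194.]
```

>>> send_rows([
  [[0,0,0.1,0],[0,0,0.2,0.02],[0.1,-0.1,0.2,0.1],[0.15,-0.2,0.2,0.18],[0.2,-0.3,0.2,0.26],[0.2,-0.4,0.2,0.34],[0.2,-0.5,0.2,0.42],[0.2,-0.65,0.2,0.5],[0.2,-0.8,0.2,0.58],[0.2,-0.95,0.2,0.66],[0.2,-1,0.2,0.74],[0.2,-1,0.2,0.8]],
])

```text
clock: 34.08
tool_pos: [0.4731, -0.1608, 0.3134]
orientation: [180.0, -0.0, -114.0]
force: [-0.3, 0.1, -1.4]
opening: 0.0596
gripper_force: 29.9
```

>>> send_rows([
  [[0,-0.1,0,0.07],[0,-0.2,0,0.15],[0,-0.35,0,0.23],[0,-0.5,-0.1,0.31],[0,-0.65,-0.2,0.4],[0,-0.8,-0.3,0.48],[0,-0.95,-0.4,0.56],[0,-1,-0.5,0.615],[0,-1,-0.6,0.615],[0,-1,-0.6,0.615]],
])

```text
clock: 35.33
tool_pos: [0.4722, -0.3597, 0.1918]
orientation: [179.9, 0.2, -61.3]
force: [0.0, 0.0, -1.1]
opening: 0.0599
gripper_force: 29.9
```

>>> send_rows([
  [[0.08,-0.14,-0.1,0],[0.164,-0.276,-0.25,0],[0.164,-0.276,-0.4,0],[0.164,-0.276,-0.55,0],[0.164,-0.276,-0.66,0],[0.164,-0.276,-0.66,0]],
])

```text
clock: 36.08
tool_pos: [0.5056, -0.4147, 0.0607]
orientation: [179.9, 0.1, -61.3]
force: [0.1, -0.0, -0.7]
opening: 0.0599
gripper_force: 29.9
```

>>> send_rows([
  [[0,0,-0.04,0],[0,0,-0.08,0],[0,0,-0.12,0],[0,0,-0.12,0]],
])

```text
clock: 36.58
tool_pos: [0.5126, -0.4205, 0.0445]
orientation: [-179.6, -0.9, -61.1]
force: [2.9, -9.9, 17.5]
opening: 0.0598
gripper_force: 30.0
```

>>> send_rows([
  [[0,0,-0.03,0],[0,0,-0.06,0],[0,0,-0.07,0],[0,0,-0.07,0]],
])

```text
clock: 37.08
tool_pos: [0.5112, -0.4184, 0.0286]
orientation: [-179.7, -0.6, -61.2]
force: [4.4, -5.1, 11.3]
opening: 0.0597
gripper_force: 30.0
```

>>> send_rows([
  [[0,0,-0.02,0],[0,0,-0.03,0],[0,0,-0.03,0]],
])

```text
clock: 37.45
tool_pos: [0.5104, -0.4178, 0.0218]
orientation: [-179.7, -0.5, -61.2]
force: [2.9, -2.8, 8.2]
opening: 0.0599
gripper_force: 30.0
```

```bash
cat > fb.py <<'E'
# fit boat pose (position, yaw nose, tilt) to masks in scene+top+wrist
import sys
from h import *
np.set_printoptions(precision=3,suppress=True)
for cam in("scene","top","wrist"):
    c=ctrl.calibration(cam); snap(cam,"fb_"+cam)
    for d in ctrl.trace("boat_a",cam):
        m=d["mask"].astype(np.uint8); r=cv2.boxPoints(cv2.minAreaRect(cv2.findNonZero(m)))
        print(cam,round(d["conf"],2),m.sum(),np.round(d["bbox"]).astype(int).tolist(),[atz("",(q[1],q[0]),.065,c)[:2].round(3).tolist() for q in r])
    print(cam,"nuts",[(round(d["conf"],2),np.round(d["pixel"]).astype(int).tolist()) for d in ctrl.spot_point("nut_a1",cam)])
E
python3 fb.py
```

```text
scene 0.93 403 [149, 245, 200, 285] [[0.501, -0.469], [0.44, -0.356], [0.517, -0.323], [0.574, -0.435]]
scene 0.64 7407 [149, 210, 276, 338] [[0.358, -0.495], [0.406, -0.124], [0.731, -0.165], [0.677, -0.494]]
scene 0.57 983 [208, 273, 252, 312] [[0.611, -0.337], [0.558, -0.291], [0.652, -0.207], [0.701, -0.254]]
scene 0.52 260 [212, 221, 255, 248] [[0.456, -0.269], [0.44, -0.156], [0.49, -0.151], [0.505, -0.263]]
scene nuts []
top 0.69 262 [431, 198, 454, 220] [[0.495, -0.329], [0.524, -0.386], [0.469, -0.412], [0.44, -0.355]]
top nuts []
wrist 0.62 18192 [204, 187, 436, 325] [[0.567, -0.431], [0.496, -0.474], [0.464, -0.431], [0.543, -0.382]]
wrist nuts []
```

>>> send_rows([
  [[0,0,0.02,0],[0,0,0.02,0],[0,0,0.02,0],[0,0,0.02,0],[0,0,0.02,0],[0,0,0.02,0]],
], jaw=1)

```text
clock: 38.65
tool_pos: [0.506, -0.4151, 0.0214]
orientation: [180.0, 0.0, -61.3]
force: [0.6, -0.2, 0.5]
opening: 0.0875
gripper_force: 0.0
```

>>> send_rows([
  [[0,0,0.3,0],[0,0,0.6,0],[0,0,0.9,0],[0,0,1,0],[0,0,1,0]],
])

```text
clock: 39.28
tool_pos: [0.5068, -0.4155, 0.2239]
orientation: [-179.9, -0.2, -61.3]
force: [0.4, -0.3, -0.6]
opening: 0.0875
gripper_force: 0.0
```

```bash
python3 fb.py
python3 - <<'E'
from h import *
c=ctrl.calibration("wrist");print(ctrl.get_obs()["tool_pos"])
C=np.array([.494,-.395]);a=np.radians(118.7);d=np.array([np.cos(a),np.sin(a)]);e=np.array([-d[1],d[0]])
for cam in("scene","top","wrist"):
    P=[proj(cam,[*(C+d*x+e*y),z],c if cam=="wrist" else None) for x,z in((-.056,.015),(-.056,.065),(.056,.065),(.012,.015)) for y in(-.03,.03)]
    P=np.array(P);print(cam,"expected bbox if flat",P.min(0).round(),P.max(0).round())
E
```

```text
scene 0.85 959 [210, 273, 251, 312] [[0.615, -0.335], [0.561, -0.288], [0.649, -0.209], [0.699, -0.258]]
scene 0.7 934 [212, 213, 256, 247] [[0.407, -0.27], [0.407, -0.152], [0.496, -0.154], [0.495, -0.269]]
scene 0.61 1144 [151, 246, 196, 293] [[0.505, -0.471], [0.445, -0.365], [0.525, -0.33], [0.581, -0.435]]
scene nuts [(0.38, [236, 222])]
top 0.67 110 [398, 157, 410, 176] [[0.627, -0.208], [0.681, -0.245], [0.665, -0.268], [0.611, -0.23]]
top 0.61 383 [441, 193, 465, 218] [[0.497, -0.341], [0.551, -0.44], [0.499, -0.466], [0.446, -0.368]]
top 0.53 61 [381, 216, 385, 227] [[0.409, -0.151], [0.462, -0.16], [0.46, -0.175], [0.407, -0.166]]
top nuts [(0.29, [221, 255])]
wrist 0.95 793 [276, 294, 334, 323] [[0.475, -0.252], [0.477, -0.295], [0.424, -0.293], [0.421, -0.25]]
wrist 0.76 6900 [288, 132, 353, 245] [[0.504, -0.34], [0.556, -0.442], [0.505, -0.47], [0.448, -0.37]]
wrist 0.58 2614 [132, 198, 224, 258] [[0.656, -0.291], [0.591, -0.352], [0.562, -0.315], [0.629, -0.251]]
wrist nuts []
[ 0.50585903 -0.41507556  0.22076519]
scene expected bbox if flat [154. 243.] [197. 290.]
top expected bbox if flat [430. 193.] [464. 221.]
wrist expected bbox if flat [292. 144.] [355. 257.]
```

>>> send_rows([
  [[-0.1,0.2,0,-0.1],[-0.2,0.4,0,-0.2],[-0.3,0.6,0,-0.3],[-0.33,0.8,0,-0.334],[-0.33,0.86,0,-0.334],[-0.33,0.86,0,-0.334]],
])

```text
clock: 40.48
tool_pos: [0.4405, -0.2427, 0.2219]
orientation: [-180.0, -0.0, -89.8]
force: [0.3, 0.4, -1.1]
opening: 0.0876
gripper_force: 0.0
```

```bash
python3 fb.py | grep wrist; python3 -c "
from h import *
print(ctrl.get_obs()['tool_pos'],ctrl.get_obs()['orientation'])"
```

```text
wrist 0.85 5066 [209, 0, 314, 84] [[0.535, -0.402], [0.482, -0.428], [0.443, -0.364], [0.498, -0.335]]
wrist 0.83 5455 [295, 154, 359, 256] [[0.469, -0.167], [0.464, -0.274], [0.405, -0.272], [0.405, -0.165]]
wrist 0.58 9285 [70, 91, 212, 217] [[0.683, -0.255], [0.59, -0.339], [0.543, -0.291], [0.636, -0.2]]
wrist nuts [(0.55, [177, 325])]
[ 0.43997784 -0.24354433  0.22130642] [ 1.79970630e+02  2.55698744e-03 -9.00094013e+01]
```

>>> send_rows([
  [[-0.01,-0.018,-0.3,0],[-0.01,-0.018,-0.6,0],[-0.01,-0.018,-0.85,0],[-0.01,-0.018,-0.975,0],[-0.01,-0.018,-0.975,0]],
])

```text
clock: 41.55
tool_pos: [0.4365, -0.2467, 0.0248]
orientation: [179.7, 0.0, -90.0]
force: [0.1, -0.1, 0.0]
opening: 0.0876
gripper_force: 0.0
```

>>> send_rows([
  [[0,0,0,0],[0,0,0,0],[0,0,0,0],[0,0,0,0],[0,0,0,0]],
], jaw=0)

```text
clock: 42.18
tool_pos: [0.4384, -0.2468, 0.0274]
orientation: [-179.9, -0.0, -90.0]
force: [-2.0, 1.7, 7.7]
opening: 0.0599
gripper_force: 30.0
```

>>> send_rows([
  [[0,0,0.05,0],[0,0,0.15,0],[0,0,0.25,0],[0,0,0.4,0],[0,0,0.6,0],[0,0,0.8,0],[0,0,1,0],[0,0,1,0]],
])

```text
clock: 43.18
tool_pos: [0.4396, -0.2472, 0.2304]
orientation: [-179.6, -0.1, -90.0]
force: [-0.0, -0.4, -2.7]
opening: 0.0595
gripper_force: 30.0
```

>>> send_rows([
  [[0,0,0.1,0],[0,0.03,0.25,-0.05],[0,0.08,0.38,-0.1],[0,0.15,0.42,-0.17],[0,0.25,0.42,-0.24],[0,0.35,0.42,-0.31],[0,0.45,0.42,-0.38],[0,0.55,0.42,-0.45],[0,0.65,0.42,-0.52],[0,0.75,0.42,-0.58],[0,0.8,0.42,-0.62],[0,0.8,0.42,-0.64]],
])

```text
clock: 44.68
tool_pos: [0.4375, -0.0862, 0.3099]
orientation: [179.9, -0.1, -145.0]
force: [0.2, 0.3, -2.4]
opening: 0.06
gripper_force: 30.0
```

>>> send_rows([
  [[0,0.04,0,-0.03],[0,0.1,0,-0.08],[0,0.17,0,-0.14],[0,0.25,0,-0.2],[0,0.33,0,-0.26],[0.02,0.42,0,-0.32],[0.04,0.5,0,-0.38],[0.06,0.58,0,-0.42],[0.068,0.62,0,-0.442],[0.068,0.636,0,-0.442],[0.068,0.636,0,-0.442]],
])

```text
clock: 46.05
tool_pos: [0.4514, 0.0402, 0.3103]
orientation: [-180.0, -0.0, 177.1]
force: [-0.1, -0.4, -1.4]
opening: 0.0601
gripper_force: 30.0
```

>>> send_rows([
  [[0,0,-0.08,0],[0,0,-0.15,0],[0,0,-0.2,0],[0,0,-0.22,0],[0.02,0,-0.25,0],[0.03,0,-0.27,0],[0.03,0,-0.27,0]],
])

```text
clock: 46.92
tool_pos: [0.4593, 0.0404, 0.2585]
orientation: [180.0, 0.2, 177.1]
force: [0.0, -1.6, 8.5]
opening: 0.0599
gripper_force: 30.0
```

```bash
python3 gauge2.py
```

```text
[0.4593 0.0405 0.2585] [-0.1238 -0.4396  7.1064] opening 0.05994849239091586
col profile [(140, 184), (146, 181), (152, 174), (158, 130), (164, 105), (170, 131), (176, 123), (182, 129), (188, 131), (194, 130), (200, 121), (206, 121), (212, 121), (218, 121), (224, 121), (230, 121), (236, 121), (242, 121), (248, 126), (254, 176), (260, 40)]
wrist brown [(78, [29.0, 85.0]), (776, [148.0, 193.0]), (213, [563.0, 133.0]), (335, [629.0, 162.0]), (168, [329.0, 164.0]), (492, [8.0, 206.0])]
scene brown [(81, [318.1, 175.0], [313, 171, 11, 9])]
tool px [312. 170.]
boat 0.84 [208. 272. 253. 310.] 1014 [290.4 229.7]
boat 0.81 [151. 246. 199. 290.] 1084 [270.1 175.5]
boat 0.69 [300. 157. 335. 203.] 822 [180.6 316.5]
boat 0.63 [289. 177. 350. 266.] 2319 [213.8 321.7]
boat 0.16 [148. 209. 275. 338.] 9969 [270.5 210.9]
```

>>> send_rows([
  [[0.02,0,-0.03,0],[0.04,0,-0.055,0],[0.053,0,-0.08,0],[0.05,0,-0.1,0],[0.05,0,-0.125,0],[0.05,0,-0.125,0]],
])

```text
clock: 47.82
tool_pos: [0.4688, 0.0408, 0.2312]
orientation: [180.0, 0.1, 177.0]
force: [8.2, -0.1, -5.4]
opening: 0.0599
gripper_force: 30.0
```

```bash
python3 gauge2.py
```

```text
[0.4689 0.0409 0.2312] [ 7.4344 -0.603  -5.9669] opening 0.059822174175201255
col profile [(140, 177), (146, 141), (152, 109), (158, 127), (164, 143), (170, 143), (176, 140), (182, 142), (188, 138), (194, 142), (200, 149), (206, 148), (212, 149), (218, 148), (224, 149), (230, 148), (236, 148), (242, 148), (248, 148), (254, 138), (260, 40)]
wrist brown [(68, [23.0, 76.0]), (841, [143.0, 187.0]), (291, [582.0, 125.0]), (168, [329.0, 153.0])]
scene brown [(86, [319.6, 186.4], [315, 182, 10, 10])]
tool px [313. 179.]
boat 0.75 [153. 245. 198. 292.] 1039 [270.3 175. ]
boat 0.57 [302. 166. 335. 209.] 758 [189.2 317.1]
boat 0.44 [430. 203. 461. 231.] 822 [215.3 443.1]
```

>>> send_rows([
  [[0.03,0,0,0],[0.03,0,0.1,0],[0.03,0,0.2,0],[0.03,0,0.3,0],[0.0,0,0.4,0],[0.0,0,0.4,0]],
])

```text
clock: 48.72
tool_pos: [0.4677, 0.0406, 0.3122]
orientation: [179.9, 0.1, 177.0]
force: [0.2, 0.7, -1.5]
opening: 0.0602
gripper_force: 30.0
```

```bash
python3 gauge2.py; python3 fit.py -.032 .03 -3
python3 - <<'E'
from h import *
w=cv2.imread("pics/g2.png"); g=cv2.cvtColor(w,cv2.COLOR_BGR2GRAY)
# rows profile fine + horizontal extents
print([(r,int(g[r,305:335].mean())) for r in range(120,260,3)])
for r in(170,190,210,230,245): 
    d=np.abs(np.diff(g[r,200:450].astype(int))); print(r,[(int(i)+200,int(d[i])) for i in sorted(np.argsort(-d)[:6])])
G=ctrl.get_obs()["tool_pos"]+[0,0,.0188]
for th in range(0,70,10):
    t=np.radians(th);Ry=np.array([[np.cos(t),0,np.sin(t)],[0,1,0],[-np.sin(t),0,np.cos(t)]])
    print(th,[proj("wrist",(np.array(q)-[-.032,0,.03])@Ry.T+G).round().astype(int).tolist() for q in([-.056,-.03,0],[-.056,.03,0],[-.056,0,.05],[-.056,.03,.05])])
E
```

```text
[0.4673 0.0406 0.3111] [ 0.3933 -0.195  -1.5787] opening 0.060081820018049806
col profile [(140, 127), (146, 157), (152, 156), (158, 157), (164, 133), (170, 147), (176, 119), (182, 104), (188, 149), (194, 149), (200, 149), (206, 149), (212, 149), (218, 148), (224, 149), (230, 148), (236, 148), (242, 148), (248, 148), (254, 138), (260, 40)]
wrist brown [(701, [151.0, 198.0]), (142, [533.0, 123.0]), (401, [601.0, 142.0]), (1231, [30.0, 184.0])]
scene brown [(95, [319.8, 169.7], [315, 165, 11, 11])]
tool px [313. 162.]
boat 0.69 [300. 144. 336. 192.] 856 [172.7 317.4]
boat 0.69 [150. 248. 198. 293.] 1113 [270.4 175. ]
boat 0.58 [208. 274. 254. 312.] 1006 [290.6 229.8]
boat 0.45 [427. 200. 462. 233.] 828 [215.7 443.1]
conf 0.6 bbox [301. 147. 334. 195.] 949 [(np.float64(0.764), 34), (np.float64(0.753), 36), (np.float64(0.743), 32), (np.float64(0.742), 26), (np.float64(0.742), 38)] (array([298., 145.], dtype=float32), array([334., 193.], dtype=float32)) [(np.float64(0.735), 40), (np.float64(0.637), 60), (np.float64(0.533), 76)]
[(120, 205), (123, 205), (126, 205), (129, 202), (132, 182), 
[... 520 characters left out ...]
202, 83), (203, 40), (275, 23), (367, 23), (378, 22)]
190 [(201, 76), (202, 72), (385, 38), (439, 48), (441, 43), (442, 37)]
210 [(200, 28), (201, 81), (202, 57), (397, 38), (447, 34), (448, 52)]
230 [(203, 57), (204, 94), (205, 60), (440, 82), (441, 88), (442, 32)]
245 [(205, 91), (206, 80), (220, 56), (425, 47), (439, 91), (440, 78)]
0 [[263, 202], [375, 196], [318, 233], [396, 229]]
10 [[261, 196], [377, 190], [318, 246], [398, 242]]
20 [[258, 190], [378, 184], [319, 260], [400, 256]]
30 [[255, 187], [380, 181], [320, 275], [401, 271]]
40 [[252, 186], [383, 180], [320, 290], [402, 286]]
50 [[249, 188], [385, 181], [321, 304], [402, 300]]
60 [[245, 193], [388, 185], [322, 316], [402, 312]]
```

>>> send_rows([
  [[-0.04,0,-0.1,0],[-0.04,0,-0.2,0],[-0.04,0,-0.27,0],[-0.04,0,-0.3,0],[-0.037,0,-0.327,0],[-0.032,0,-0.345,0],[-0.027,0,-0.362,0],[-0.027,0,-0.362,0]],
])

```text
clock: 49.98
tool_pos: [0.4656, 0.0408, 0.2426]
orientation: [179.9, 0.4, 177.1]
force: [2.5, -1.9, 12.1]
opening: 0.0601
gripper_force: 30.0
```

```bash
python3 gauge2.py|head -4; python3 fit.py -.032 .03 -3
```

```text
[0.4656 0.0408 0.2426] [ 2.9376 -1.5204 11.354 ] opening 0.05963619607411705
col profile [(140, 167), (146, 172), (152, 125), (158, 108), (164, 131), (170, 142), (176, 138), (182, 132), (188, 161), (194, 161), (200, 161), (206, 161), (212, 161), (218, 161), (224, 161), (230, 161), (236, 161), (242, 161), (248, 161), (254, 151), (260, 39)]
wrist brown [(67, [21.0, 78.0]), (797, [145.0, 188.0]), (253, [574.0, 127.0]), (138, [636.0, 161.0]), (180, [330.0, 157.0]), (132, [4.0, 209.0])]
scene brown [(82, [318.9, 182.0], [314, 178, 11, 9])]
conf 0.91 bbox [302. 162. 334. 207.] 808 [(np.float64(0.722), 36), (np.float64(0.72), 38), (np.float64(0.716), 40), (np.float64(0.711), 42), (np.float64(0.707), 44)] (array([298., 160.], dtype=float32), array([333., 206.], dtype=float32)) [(np.float64(0.716), 40), (np.float64(0.61), 60), (np.float64(0.498), 76)]
```

>>> send_rows([
  [[0,0,-0.02,0],[-0.01,0,-0.04,0],[-0.015,0,-0.055,0],[-0.02,0,-0.07,0],[-0.02,0,-0.07,0]],
])

```text
clock: 50.85
tool_pos: [0.4653, 0.0416, 0.2306]
orientation: [179.8, 0.9, 177.2]
force: [12.7, -2.6, 13.9]
opening: 0.0595
gripper_force: 30.0
```

```bash
python3 gauge2.py|head -4; python3 fit.py -.032 .03 -3
```

```text
[0.4653 0.0417 0.2306] [12.3533 -1.4878 13.4227] opening 0.05996407144972038
col profile [(140, 176), (146, 166), (152, 144), (158, 108), (164, 95), (170, 126), (176, 129), (182, 133), (188, 125), (194, 156), (200, 174), (206, 174), (212, 174), (218, 174), (224, 173), (230, 174), (236, 173), (242, 174), (248, 173), (254, 163), (260, 38)]
wrist brown [(1137, [129.0, 166.0]), (298, [582.0, 127.0]), (279, [330.0, 162.0])]
scene brown [(80, [315.5, 185.1], [311, 181, 10, 10])]
conf 0.73 bbox [302. 164. 330. 208.] 727 [(np.float64(0.66), 40), (np.float64(0.658), 34), (np.float64(0.657), 38), (np.float64(0.655), 32), (np.float64(0.655), 52)] (array([299., 162.], dtype=float32), array([333., 208.], dtype=float32)) [(np.float64(0.66), 40), (np.float64(0.617), 60), (np.float64(0.491), 76)]
```

>>> send_rows([
  [[-0.01,0,-0.015,0],[-0.02,0,-0.03,0],[-0.03,0,-0.04,0],[-0.04,0,-0.05,0],[-0.04,0,-0.05,0]],
])

```text
clock: 51.72
tool_pos: [0.4634, 0.0429, 0.2257]
orientation: [179.7, 1.7, 177.3]
force: [19.6, -4.3, 31.9]
opening: 0.0594
gripper_force: 30.0
```

```bash
python3 gauge2.py|head -4
```

```text
[0.4634 0.0429 0.2257] [20.5542 -3.7218 31.585 ] opening 0.05988758106571769
col profile [(140, 175), (146, 165), (152, 167), (158, 127), (164, 98), (170, 92), (176, 106), (182, 121), (188, 118), (194, 119), (200, 129), (206, 177), (212, 177), (218, 177), (224, 177), (230, 177), (236, 177), (242, 177), (248, 177), (254, 166), (260, 38)]
wrist brown [(1164, [127.0, 163.0]), (285, [584.0, 127.0]), (363, [330.0, 169.0])]
scene brown [(81, [323.2, 193.6], [319, 189, 10, 10])]
```

>>> send_rows([
  [[0.02,0,0.02,0],[0.04,0,0.06,0],[0.06,0,0.12,0],[0.08,0,0.2,0],[0.08,0,0.2,0],[0.08,0,0.2,0]],
])

```text
clock: 52.62
tool_pos: [0.4658, 0.0404, 0.2548]
orientation: [-180.0, -0.0, 177.0]
force: [0.3, -0.6, -2.2]
opening: 0.0598
gripper_force: 30.0
```

```bash
python3 gauge2.py|head -6
```

```text
[0.4657 0.0404 0.2546] [ 0.0061 -0.0667 -1.8946] opening 0.05971254448022669
col profile [(140, 167), (146, 164), (152, 126), (158, 132), (164, 143), (170, 146), (176, 132), (182, 132), (188, 135), (194, 131), (200, 100), (206, 178), (212, 178), (218, 178), (224, 178), (230, 178), (236, 178), (242, 178), (248, 178), (254, 167), (260, 38)]
wrist brown [(67, [22.0, 80.0]), (808, [148.0, 190.0]), (223, [565.0, 128.0]), (343, [632.0, 158.0]), (109, [335.0, 152.0]), (377, [8.0, 204.0])]
scene brown [(85, [322.5, 189.6], [318, 185, 10, 10])]
tool px [313. 173.]
boat 0.98 [300. 159. 332. 206.] 784 [182.9 315.5]
```

>>> send_rows([
  [[0.05,0,0.06,0],[0.1,0,0.08,0],[0.1,0,0.08,0],[-0.18,0,0.08,0],[-0.18,0,0.08,0],[-0.18,0,0.08,0],[-0.1,0,0.08,0],[-0.1,0,0.08,0],[-0.1,0,0.08,0]],
])

```text
clock: 53.9
tool_pos: [0.4466, 0.0403, 0.2705]
orientation: [-180.0, -0.1, 177.0]
force: [0.4, -0.2, -1.7]
opening: 0.0598
gripper_force: 30.0
```

```bash
python3 gauge2.py|head -6
```

```text
[0.4464 0.0403 0.2706] [ 0.7885 -0.4945 -1.4386] opening 0.06008524582184275
col profile [(140, 181), (146, 174), (152, 177), (158, 176), (164, 166), (170, 151), (176, 115), (182, 107), (188, 108), (194, 121), (200, 123), (206, 168), (212, 172), (218, 172), (224, 172), (230, 172), (236, 172), (242, 172), (248, 171), (254, 161), (260, 38)]
wrist brown [(157, [49.0, 99.0]), (1596, [85.0, 196.0]), (193, [554.0, 144.0]), (494, [623.0, 168.0]), (207, [330.0, 182.0])]
scene brown []
tool px [310. 164.]
boat 0.98 [148. 249. 198. 291.] 1106 [270.5 174.8]
```

>>> send_rows([
  [[0,0,0.15,0],[0,0,0.3,0],[0,-0.08,0.3,0.07],[0,-0.18,0.3,0.15],[0,-0.3,0.3,0.23],[0,-0.42,0.3,0.31],[0,-0.54,0.3,0.39],[0,-0.66,0.3,0.47],[0,-0.78,0.3,0.55],[0,-0.9,0.3,0.63],[0,-1,0.3,0.7],[0,-1,0.3,0.75]],
])

```text
clock: 55.55
tool_pos: [0.446, -0.1606, 0.3311]
orientation: [180.0, -0.0, -118.4]
force: [-0.2, 0.2, -1.5]
opening: 0.0597
gripper_force: 30.0
```

>>> send_rows([
  [[0,-0.1,-0.15,0.07],[0,-0.25,-0.3,0.15],[-0.04,-0.4,-0.5,0.23],[-0.04,-0.436,-0.7,0.31],[-0.04,-0.436,-0.85,0.332],[-0.04,-0.436,-0.95,0.332],[-0.04,-0.436,-0.95,0.332]],
])

```text
clock: 56.42
tool_pos: [0.4372, -0.2466, 0.1399]
orientation: [179.8, 0.0, -90.0]
force: [-0.7, -0.2, -1.3]
opening: 0.0601
gripper_force: 30.0
```

>>> send_rows([
  [[0,0,-0.05,0],[0,0,-0.1,0],[0,0,-0.15,0],[0,0,-0.2,0],[0,0,-0.2,0]],
])

```text
clock: 57.05
tool_pos: [0.4376, -0.2466, 0.1002]
orientation: [179.9, 0.0, -90.0]
force: [-0.0, 0.7, -1.7]
opening: 0.0596
gripper_force: 30.0
```

Continue down slowly; the lip should touch near TCP z ≈ 0.07.

>>> send_rows([
  [[0,0,-0.05,0],[0,0,-0.1,0],[0,0,-0.15,0],[0,0,-0.19,0],[0,0,-0.23,0],[0,0,-0.23,0]],
])

```text
clock: 57.8
tool_pos: [0.4406, -0.2489, 0.0573]
orientation: [-179.8, -0.2, -89.9]
force: [-2.0, -5.8, 17.4]
opening: 0.0597
gripper_force: 30.0
```

>>> send_rows([
  [[0,0,-0.03,0],[0,0,-0.06,0],[0,0,-0.09,0],[0,0,-0.11,0],[0,0,-0.13,0],[0,0,-0.13,0]],
])

```text
clock: 58.55
tool_pos: [0.4411, -0.2479, 0.0304]
orientation: [-179.7, -0.1, -89.9]
force: [2.2, -2.7, 8.4]
opening: 0.0597
gripper_force: 30.0
```

```bash
python3 fb.py
```

```text
scene 0.73 895 [205, 273, 250, 312] [[0.61, -0.336], [0.559, -0.293], [0.647, -0.212], [0.695, -0.256]]
scene 0.67 340 [206, 214, 251, 244] [[0.437, -0.285], [0.363, -0.25], [0.432, -0.148], [0.504, -0.185]]
scene 0.67 1126 [150, 246, 198, 294] [[0.503, -0.472], [0.443, -0.366], [0.525, -0.33], [0.58, -0.436]]
scene nuts []
top 0.75 560 [397, 157, 426, 189] [[0.628, -0.202], [0.682, -0.255], [0.603, -0.332], [0.549, -0.28]]
top 0.66 183 [384, 219, 404, 230] [[0.449, -0.17], [0.45, -0.225], [0.406, -0.224], [0.405, -0.17]]
top 0.63 430 [255, 152, 282, 206] [[0.68, 0.33], [0.707, 0.282], [0.51, 0.178], [0.485, 0.226]]
top nuts [(0.57, [176, 268]), (0.48, [199, 336])]
wrist 0.91 18030 [225, 178, 420, 319] [[0.477, -0.29], [0.404, -0.291], [0.399, -0.231], [0.481, -0.23]]
wrist 0.89 2858 [123, 0, 219, 59] [[0.506, -0.351], [0.475, -0.351], [0.476, -0.334], [0.509, -0.334]]
wrist 0.58 8078 [2, 79, 96, 224] [[0.554, -0.325], [0.52, -0.325], [0.53, -0.273], [0.566, -0.273]]
wrist nuts []
```

>>> send_rows([
  [[0,0,-0.02,0],[0,0,-0.04,0],[0,0,-0.05,0],[0,0,-0.05,0]],
])

```text
clock: 59.5
tool_pos: [0.4404, -0.2477, 0.02]
orientation: [-179.8, -0.1, -89.9]
force: [1.3, -5.3, 6.4]
opening: 0.0599
gripper_force: 30.0
```

>>> send_rows([
  [[0,0,0.01,0],[0,0,0.01,0],[0,0,0.01,0],[0,0,0.01,0],[0,0,0.01,0],[0,0,0.01,0]],
], jaw=1)

```text
clock: 60.25
tool_pos: [0.4382, -0.2467, 0.0211]
orientation: [180.0, 0.0, -90.0]
force: [0.6, -0.3, 0.2]
opening: 0.0877
gripper_force: 0.0
```

>>> send_rows([
  [[0,0,0.3,0],[0,0,0.6,0],[0,0,0.9,0],[0,0,1,0],[0,0,1,0]],
])

```text
clock: 60.88
tool_pos: [0.4391, -0.2469, 0.223]
orientation: [-179.8, -0.0, -90.0]
force: [1.1, -0.8, -0.6]
opening: 0.088
gripper_force: 0.0
```

```bash
python3 fb.py
python3 - <<'E'
from h import *
c=ctrl.calibration("wrist");print(ctrl.get_obs()["tool_pos"])
C=np.array([.438,-.215]);a=np.radians(90);d=np.array([np.cos(a),np.sin(a)]);e=np.array([-d[1],d[0]])
for cam in("scene","top","wrist"):
    P=np.array([proj(cam,[*(C+d*x+e*y),z],c if cam=="wrist" else None) for x,z in((-.056,.015),(-.056,.065),(.056,.065),(.012,.015)) for y in(-.03,.03)])
    print(cam,"expected bbox if flat",P.min(0).round(),P.max(0).round())
E
```

```text
scene 0.9 1016 [208, 270, 252, 309] [[0.613, -0.338], [0.557, -0.292], [0.649, -0.205], [0.702, -0.253]]
scene 0.62 1108 [151, 248, 198, 291] [[0.504, -0.469], [0.447, -0.364], [0.525, -0.331], [0.578, -0.435]]
scene 0.58 949 [204, 215, 251, 248] [[0.411, -0.291], [0.411, -0.175], [0.498, -0.176], [0.496, -0.289]]
scene nuts [(0.26, [178, 427])]
top 0.83 245 [399, 157, 424, 174] [[0.637, -0.208], [0.68, -0.25], [0.62, -0.309], [0.578, -0.267]]
top 0.73 390 [388, 216, 420, 232] [[0.464, -0.177], [0.466, -0.287], [0.403, -0.287], [0.401, -0.177]]
top nuts [(0.43, [197, 336])]
wrist 0.73 6915 [288, 137, 351, 252] [[0.473, -0.176], [0.469, -0.292], [0.41, -0.292], [0.407, -0.176]]
wrist 0.64 9408 [66, 89, 208, 217] [[0.683, -0.256], [0.589, -0.34], [0.542, -0.292], [0.637, -0.2]]
wrist 0.63 5322 [203, 0, 312, 84] [[0.536, -0.404], [0.484, -0.43], [0.442, -0.364], [0.497, -0.335]]
wrist 0.17 393 [392, 0, 433, 9] [[0.378, -0.405], [0.345, -0.405], [0.344, -0.396], [0.377, -0.396]]
wrist nuts []
[ 0.43802111 -0.24669958  0.22045594]
scene expected bbox if flat [210. 212.] [252. 248.]
top expected bbox if flat [383. 213.] [414. 231.]
wrist expected bbox if flat [291. 152.] [353. 265.]
```

>>> send_rows([
  [[0,0,0.3,0],[0.1,0.2,0.6,0],[0.2,0.45,0.9,0],[0.3,0.7,1,0],[0.4,0.9,1,0],[0.45,1,1,0]],
])

```text
clock: 62.08
tool_pos: [0.5294, -0.044, 0.4216]
orientation: [-179.9, 0.0, -89.8]
force: [0.7, -0.7, 0.2]
opening: 0.0879
gripper_force: 0.0
```

>>> send_rows([
  [[0,0.25,0,0],[0,0.5,0,0],[0,0.73,0,0],[0,0.73,0,0],[0,0.73,0,0]],
])

```text
clock: 62.7
tool_pos: [0.5282, 0.0993, 0.4209]
orientation: [180.0, -0.0, -89.9]
force: [-0.1, 0.2, 0.6]
opening: 0.0874
gripper_force: 0.0
```

```bash
cat > jar.py <<'E'
from h import *
for cam in("wrist","scene","top"):
    c=ctrl.calibration(cam); s=snap(cam,"jar_"+cam); P=proj(cam,[.53,.033,.06],c)
    print(cam,"jar px col,row",P.round(), "funnel mouth",proj(cam,[.53,.033,.205],c).round())
    hs=cv2.cvtColor(s,cv2.COLOR_RGB2HSV); m=((hs[...,0]<16)&(hs[...,1]>100)&(hs[...,2]>30)&(hs[...,2]<200)).astype(np.uint8)
    k,l,st,ce=cv2.connectedComponentsWithStats(m); print(" brown",[(int(st[q,4]),ce[q].round().tolist(),s[l==q].mean(0).round().tolist()) for q in range(1,k) if st[q,4]>15 and abs(ce[q]-P).max()<90])
    print(" nuts",[(round(d["conf"],2),np.round(d["pixel"]).tolist()) for d in ctrl.spot_point("nut_a1",cam)])
E
python3 jar.py
```

```text
wrist jar px col,row [321. 112.] funnel mouth [320. 113.]
 brown [(235, [324.0, 98.0], [115.0, 65.0, 35.0]), (242, [335.0, 114.0], [132.0, 76.0, 41.0]), (217, [311.0, 122.0], [114.0, 65.0, 35.0])]
 nuts [(0.68, [96.0, 323.0]), (0.25, [282.0, 366.0])]
scene jar px col,row [318. 226.] funnel mouth [319. 202.]
 brown [(28, [310.0, 169.0], [74.0, 57.0, 42.0]), (31, [400.0, 177.0], [76.0, 58.0, 42.0])]
 nuts []
top jar px col,row [331. 195.] funnel mouth [332. 188.]
 brown [(31, [327.0, 193.0], [89.0, 57.0, 35.0]), (18, [287.0, 242.0], [50.0, 36.0, 28.0])]
 nuts [(0.57, [198.0, 336.0])]
```

>>> send_rows([
  [[-0.1,-0.1,-0.1,0.12],[-0.2,-0.2,-0.2,0.24],[-0.3,-0.278,-0.3,0.36],[-0.4,-0.278,-0.4,0.48],[-0.514,-0.278,-0.5,0.6],[-0.514,-0.278,-0.5,0.72],[-0.514,-0.278,-0.5,0.84],[-0.514,-0.278,-0.5,0.96],[-0.514,-0.278,-0.5,0.977],[-0.514,-0.278,-0.5,0.977]],
])

```text
clock: 64.25
tool_pos: [0.4254, 0.0434, 0.3212]
orientation: [-180.0, -0.0, -6.2]
force: [0.6, -0.4, 0.4]
opening: 0.0876
gripper_force: 0.0
```

```bash
python3 look.py w20 funnel_knob
```

```text
funnel_knob [(0.82, [202.0, 316.0], [0.428, 0.049]), (0.7, [69.0, 307.0], [0.522, 0.045]), (0.4, [70.0, 326.0], [0.52, 0.031]), (0.36, [79.0, 342.0], [0.513, 0.021]), (0.32, [129.0, 520.0], [0.465, -0.101])]
[0.425 0.043 0.321] [-179.994   -0.006   -6.212]
```

>>> send_rows([
  [[0,0,-0.2,0],[0,0,-0.4,0],[0,0,-0.5,0],[0,0,-0.5,0]],
])

```text
clock: 64.85
tool_pos: [0.4246, 0.0432, 0.22]
orientation: [179.9, 0.1, -6.1]
force: [0.1, 0.3, -0.0]
opening: 0.0875
gripper_force: 0.0
```

>>> send_rows([
  [[0,0,0,0],[0,0,0,0],[0,0,0,0],[0,0,0,0],[0,0,0,0],[0,0,0,0]],
], jaw=0.3)

```text
clock: 65.6
tool_pos: [0.4254, 0.0437, 0.2212]
orientation: [-180.0, -0.0, -6.0]
force: [-0.4, -0.0, -0.0]
opening: 0.0334
gripper_force: 0.0
```

>>> send_rows([
  [[0.01,0.1,0,-0.05],[0.027,0.2,0,-0.101],[0.055,0.285,0,-0.15],[0.085,0.368,0,-0.194],[0.125,0.45,0,-0.24],[0.166,0.528,0,-0.287],[0.216,0.602,0,-0.334],[0.268,0.674,0,-0.38],[0.328,0.74,0,-0.427],[0.39,0.804,0,-0.474],[0.39,0.804,0,-0.474]],
])

```text
clock: 66.97
tool_pos: [0.5039, 0.205, 0.2206]
orientation: [179.9, -0.0, -46.7]
force: [-0.4, -0.0, 0.2]
opening: 0.0263
gripper_force: 0.0
```

>>> send_rows([
  [[0.07,0.06,0,-0.047],[0.139,0.113,0,-0.093],[0.215,0.16,0,-0.14],[0.292,0.205,0,-0.186],[0.373,0.24,0,-0.232],[0.456,0.275,0,-0.279],[0.51,0.29,0,-0.3],[0.51,0.29,0,-0.3]],
])

```text
clock: 67.97
tool_pos: [0.6056, 0.2623, 0.2208]
orientation: [180.0, -0.0, -72.5]
force: [-0.1, -0.4, -0.5]
opening: 0.0266
gripper_force: 0.0
```

>>> send_rows([
  [[0,0,0,0],[0,0,0,0],[0,0,0,0],[0,0,0,0],[0,0,0.3,0],[0,0,0.6,0],[0,0,0.9,0],[0,0,0.9,0]],
], jaw=1)

```text
clock: 68.97
tool_pos: [0.6069, 0.2628, 0.4077]
orientation: [-179.4, 0.1, -72.5]
force: [0.1, -0.3, -0.7]
opening: 0.0873
gripper_force: 0.0
```

>>> send_rows([
  [[-0.3,0.05,0,0],[-0.55,0.15,0,0],[-0.7,0.3,0,0],[-0.7,0.5,0,0],[-0.7,0.5,0,0]],
])

```text
clock: 69.6
tool_pos: [0.4645, 0.3645, 0.4]
orientation: [179.9, -0.0, -72.4]
force: [-0.5, -0.3, -1.7]
opening: 0.0877
gripper_force: 0.0
```

```bash
python3 look.py w21 lid_knob lid jar_mouth funnel_knob funnel_mouth; python3 jar.py
python3 - <<'E'
from h import *
# colour of lid candidates
c=ctrl.calibration("wrist"); s=cv2.cvtColor(cv2.imread("pics/w21.png"),cv2.COLOR_BGR2RGB)
for p in([.43,.325,.03],[.374,.17,.03],[.29,.283,.03]): 
    q=proj("wrist",p,c).round().astype(int); print(p,q,s[max(0,q[1]-4):q[1]+4,q[0]-4:q[0]+4].reshape(-1,3).mean(0).round())
E
```

```text
lid_knob [(0.82, [159.0, 336.0], [0.441, 0.363]), (0.81, [264.0, 268.0], [0.498, 0.572]), (0.79, [138.0, 446.0], [0.287, 0.28]), (0.76, [50.0, 419.0], [0.376, 0.175])]
lid [(0.72, [158.0, 337.0], [0.438, 0.365]), (0.72, [50.0, 416.0], [0.373, 0.168]), (0.6, [256.0, 273.0], [0.493, 0.574]), (0.57, [137.0, 433.0], [0.295, 0.284])]
jar_mouth [(0.38, [199.0, 306.0], [0.471, 0.417])]
funnel_knob [(0.7, [71.0, 242.0], [0.565, 0.288]), (0.65, [27.0, 204.0], [0.605, 0.263])]
funnel_mouth [(0.24, [148.0, 221.0], [0.577, 0.369])]
[0.464 0.364 0.4  ] [179.917  -0.027 -72.373]
wrist jar px col,row [ 352. -111.] funnel mouth [ 368. -231.]
 brown []
 nuts []
scene jar px col,row [318. 226.] funnel mouth [319. 202.]
 brown [(33, [405.0, 195.0], [73.0, 56.0, 41.0]), (59, [316.0, 224.0], [93.0, 63.0, 44.0])]
 nuts []
top jar px col,row [331. 195.] funnel mouth [332. 188.]
 brown [(29, [327.0, 193.0], [108.0, 68.0, 42.0]), (37, [335.0, 199.0], [109.0, 69.0, 44.0]), (296, [241.0, 222.0], [124.0, 90.0, 58.0])]
 nuts [(0.42, [197.0, 338.0])]
[0.43, 0.325, 0.03] [351 139] [230. 226. 144.]
[0.374, 0.17, 0.03] [420  49] [227. 182. 203.]
[0.29, 0.283, 0.03] [443 140] [31. 29. 29.]
```

>>> send_rows([
  [[-0.05,0,-0.2,-0.12],[-0.12,0,-0.4,-0.24],[-0.12,0,-0.55,-0.36],[-0.12,0,-0.65,-0.47],[-0.12,0,-0.65,-0.47],[-0.12,0,-0.65,-0.47]],
], jaw=0.6)

```text
clock: 70.95
tool_pos: [0.4419, 0.3628, 0.2723]
orientation: [-180.0, 0.1, -112.7]
force: [0.4, -0.0, -0.3]
opening: 0.0529
gripper_force: 0.0
```

```bash
python3 look.py w22 lid_knob lid roll
python3 - <<'E'
from h import *
import pickle
np.set_printoptions(precision=4,suppress=True)
a=pickle.load(open("pics/w21.pkl","rb"));b=pickle.load(open("pics/w22.pkl","rb"))
print(tri(ray("",a["lid_knob"][0][1],a["cal"]),ray("",b["lid_knob"][0][1],b["cal"])))
s=cv2.cvtColor(cv2.imread("pics/w22.png"),cv2.COLOR_BGR2HSV)
q=b["lid_knob"][0][1].astype(int);print(s[q[0]-3:q[0]+3,q[1]-3:q[1]+3].reshape(-1,3).mean(0))
for d in ctrl.trace("lid","wrist"):
    m=d["mask"]; ys,xs=np.nonzero(m); print(d["conf"],m.sum(),np.round(d["bbox"]),atz("",((d["bbox"][1]+d["bbox"][3])/2,(d["bbox"][0]+d["bbox"][2])/2),.018,b["cal"]), s[m].mean(0).round())
E
```

```text
lid_knob [(0.86, [322.0, 341.0], [0.501, 0.568]), (0.7, [48.0, 422.0], [0.289, 0.281]), (0.55, [167.0, 323.0], [0.44, 0.361])]
lid [(0.82, [162.0, 324.0], [0.439, 0.361]), (0.71, [51.0, 410.0], [0.29, 0.277]), (0.62, [308.0, 341.0], [0.5, 0.572])]
roll [(0.96, [228.0, 329.0], [0.466, 0.444])]
[0.442 0.363 0.272] [-179.961    0.067 -112.709]
(array([0.4484, 0.3344, 0.3616]), np.float64(0.022404770672145885))
[ 17.0833 172.8056  72.8611]
0.95 1636 [310. 288. 372. 317.] [0.4933 0.5528 0.018 ] [78. 30. 29.]
0.75 4189 [287. 129. 362. 201.] [0.4384 0.3619 0.018 ] [ 17. 134. 216.]
0.69 5609 [375.   4. 454.  94.] [0.2901 0.2783 0.018 ] [78. 20. 40.]
0.63 2110 [275.   0. 353.  36.] [0.3848 0.2031 0.018 ] [161.  41. 233.]
```

>>> send_rows([
  [[-0.008,-0.006,-0.3,0],[-0.008,-0.006,-0.6,0],[-0.008,-0.006,-0.9,0],[-0.008,-0.006,-1,0],[-0.008,-0.006,-1,0]],
])

```text
clock: 71.82
tool_pos: [0.4394, 0.3605, 0.0697]
orientation: [180.0, -0.2, -112.9]
force: [-0.3, -0.5, 0.3]
opening: 0.0526
gripper_force: 0.0
```

```bash
python3 look.py w23b lid_knob lid; python3 -c "
from h import *
a=ctrl.get_obs();print(a['tool_pos'],a['force'])"
```

```text
lid_knob [(0.98, [228.0, 323.0], [0.439, 0.362])]
lid [(0.95, [5.0, 491.0], [0.291, 0.28]), (0.77, [210.0, 321.0], [0.44, 0.361])]
[0.439 0.36  0.07 ] [ 179.97    -0.19  -112.892]
[0.44059554 0.36227191 0.07272702] [1.00855366 0.57965517 0.35735006]
```

>>> send_rows([
  [[0,0,-0.12,0],[0,0,-0.22,0],[0,0,-0.248,0],[0,0,-0.248,0]],
])

```text
clock: 72.47
tool_pos: [0.4403, 0.3618, 0.0225]
orientation: [-180.0, 0.1, -112.9]
force: [1.1, 0.3, -0.7]
opening: 0.0523
gripper_force: 0.0
```

>>> send_rows([
  [[0,0,0,0],[0,0,0,0],[0,0,0,0],[0,0,0,0],[0,0,0,0],[0,0,0,0]],
], jaw=0)

```text
clock: 73.22
tool_pos: [0.4399, 0.3615, 0.022]
orientation: [-180.0, 0.0, -112.9]
force: [-0.9, -0.5, 5.7]
opening: 0.0274
gripper_force: 30.0
```

>>> send_rows([
  [[0,0,0.1,0],[0,0,0.25,0],[0,0,0.45,0],[0,0,0.65,0],[0,0,0.85,0],[0,0,1,0],[0,0,1,0]],
])

```text
clock: 74.1
tool_pos: [0.4405, 0.3621, 0.2238]
orientation: [-180.0, 0.2, -112.9]
force: [-0.5, 0.2, -2.4]
opening: 0.0276
gripper_force: 30.0
```

>>> send_rows([
  [[0,-0.15,0.1,0],[0,-0.3,0.2,0],[0,-0.45,0.3,-0.05],[0,-0.6,0.38,-0.1],[0,-0.75,0.38,-0.15],[0.05,-0.9,0.38,-0.2],[0.15,-1,0.38,-0.2],[0.25,-1,0.38,-0.2],[0.25,-1,0.38,-0.2]],
])

```text
clock: 75.22
tool_pos: [0.4907, 0.1614, 0.296]
orientation: [180.0, -0.1, -130.2]
force: [-0.5, 0.7, -2.2]
opening: 0.0275
gripper_force: 30.0
```

>>> send_rows([
  [[0.08,-0.1,0,0],[0.18,-0.2,0,0],[0.28,-0.3,0,0],[0.32,-0.34,0,0],[0.32,-0.34,0,0],[0.32,-0.34,0,0]],
])

```text
clock: 75.97
tool_pos: [0.5534, 0.0939, 0.2973]
orientation: [180.0, -0.0, -130.1]
force: [0.5, -0.6, -1.3]
opening: 0.0274
gripper_force: 30.0
```

```bash
cat > jm.py <<'E'
from h import *
np.set_printoptions(precision=4,suppress=True)
o=ctrl.get_obs(); c=ctrl.calibration("wrist"); im=snap("wrist","jm"); print(o["tool_pos"],o["orientation"],o["force"],o["opening"])
for t,z in(("jar_mouth",.125),("jar_floor",.018),("nut_a1",.034),("lid_knob",0)):
    print(t,[(round(d["conf"],2),np.round(d["pixel"]).tolist(),atz("",d["pixel"],z,c)[:2].round(4).tolist()) for d in ctrl.spot_point(t,"wrist")])
# rim refinement: expected circle overlay by Hough on rectified patch at z=.125
N=300; S=.0006; cx,cy=.529,.033
gx=np.array([[proj("wrist",[cx+(i-N/2)*S,cy+(j-N/2)*S,.125],c) for i in range(0,N,10)] for j in range(0,N,10)],np.float32)
M=cv2.resize(gx,(N,N)); # approx; correct half-pixel shift
idx=(np.arange(N)+.5)/10-.5
g=cv2.remap(cv2.cvtColor(im,cv2.COLOR_RGB2GRAY),M[...,0],M[...,1],cv2.INTER_LINEAR)
cv2.imwrite("pics/jm_rect.png",g)
h=cv2.HoughCircles(cv2.GaussianBlur(g,(5,5),1),cv2.HOUGH_GRADIENT_ALT,1.5,8,param1=60,param2=.5,minRadius=58,maxRadius=80)
if h is not None:
    for x,y,r in h.reshape(-1,h.shape[-1])[:6,:3]: print("circle",round(cx+(x-4.5-N/2)*S,4),round(cy+(y-4.5-N/2)*S,4),"r",round(r*S,4))
E
python3 jm.py
```

```text
[0.5534 0.0939 0.2973] [ 179.9733   -0.0164 -130.0803] [ 0.4506 -0.553  -1.3446] 0.027391140839843127
jar_mouth [(0.61, [118.0, 302.0], [0.5279, 0.0339]), (0.57, [260.0, 322.0], [0.6107, 0.163]), (0.3, [233.0, 322.0], [0.5902, 0.1381])]
jar_floor [(0.72, [120.0, 306.0], [0.5315, 0.0369])]
nut_a1 [(0.82, [101.0, 294.0], [0.5278, 0.0095]), (0.23, [106.0, 317.0], [0.509, 0.0325])]
lid_knob [(0.83, [124.0, 472.0], [0.3651, 0.1843]), (0.75, [145.0, 582.0], [0.2682, 0.3048]), (0.62, [263.0, 323.0], [0.651, 0.213]), (0.51, [381.0, 551.0], [0.4994, 0.6174])]
circle 0.5326 0.0357 r 0.0422
circle 0.5119 0.0483 r 0.0389
circle 0.5326 0.0357 r 0.0378
```

>>> send_rows([
  [[-0.1,0.05,0.05,0.1],[-0.15,0.1,0.1,0.2],[-0.2,0.1,0.15,0.3],[-0.2,0.1,0.15,0.35],[-0.2,0.1,0.15,0.35]],
])

```text
clock: 76.85
tool_pos: [0.5136, 0.1135, 0.3279]
orientation: [-180.0, 0.0, -100.0]
force: [-0.8, -0.9, -2.2]
opening: 0.0271
gripper_force: 30.0
```

```bash
python3 jm.py
```

```text
[0.5136 0.1135 0.3279] [-179.9765    0.0316 -100.0364] [-0.8203 -0.9323 -2.1887] 0.02714505149661919
jar_mouth [(0.65, [102.0, 294.0], [0.5292, 0.0325])]
jar_floor [(0.84, [105.0, 302.0], [0.5275, 0.0338])]
nut_a1 [(0.79, [87.0, 299.0], [0.5267, 0.0116])]
lid_knob [(0.83, [187.0, 426.0], [0.3656, 0.1841]), (0.7, [262.0, 321.0], [0.5455, 0.2781])]
circle 0.5317 0.0348 r 0.0401
```

>>> send_rows([
  [[0.1,-0.05,0.0,-0.12],[0.2,-0.1,0.0,-0.24],[0.2,-0.1,0.0,-0.36],[0.25,-0.15,0.0,-0.48],[0.3,-0.2,0,-0.6],[0.3,-0.2,0,-0.65],[0.3,-0.2,0,-0.65]],
])

```text
clock: 77.97
tool_pos: [0.5739, 0.073, 0.3272]
orientation: [180.0, -0.0, -155.9]
force: [0.9, -0.6, -2.1]
opening: 0.0274
gripper_force: 30.0
```

```bash
python3 jm.py
```

```text
[0.5739 0.073  0.3272] [ 179.9993   -0.04   -155.9119] [ 0.9022 -0.5934 -2.12  ] 0.027433357757650288
jar_mouth [(0.84, [127.0, 307.0], [0.5317, 0.0368])]
jar_floor [(0.89, [123.0, 310.0], [0.5317, 0.0364])]
nut_a1 [(0.96, [109.0, 291.0], [0.5251, 0.0067])]
lid_knob [(0.96, [260.0, 321.0], [0.723, 0.1369]), (0.86, [19.0, 575.0], [0.2689, 0.3023]), (0.65, [53.0, 458.0], [0.3659, 0.184]), (0.24, [193.0, 577.0], [0.4649, 0.4452])]
circle 0.529 0.0339 r 0.0431
circle 0.529 0.0339 r 0.0385
```

>>> send_rows([
  [[-0.1,-0.1,0,0.1],[-0.2,-0.19,0,0.2],[-0.22,-0.193,-0.1,0.3],[-0.22,-0.193,-0.3,0.3],[-0.22,-0.193,-0.5,0.3],[-0.22,-0.193,-0.7,0.3],[-0.22,-0.193,-0.83,0.3],[-0.22,-0.193,-0.83,0.3],[-0.22,-0.193,-0.83,0.3]],
])

```text
clock: 79.35
tool_pos: [0.5307, 0.0349, 0.1629]
orientation: [-179.9, 0.1, -130.1]
force: [-0.1, -0.4, -1.1]
opening: 0.0271
gripper_force: 30.0
```

>>> send_rows([
  [[0,0,-0.03,0],[0,0,-0.06,0],[0,0,-0.075,0],[0,0,-0.09,0],[0,0,-0.09,0]],
])

```text
clock: 79.97
tool_pos: [0.5298, 0.0345, 0.1434]
orientation: [-180.0, -0.0, -130.1]
force: [0.7, -1.1, -1.8]
opening: 0.0276
gripper_force: 30.0
```

>>> send_rows([
  [[0,0,-0.015,0],[0,0,-0.025,0],[0,0,-0.033,0],[0,0,-0.037,0],[0,0,-0.037,0]],
])

```text
clock: 80.6
tool_pos: [0.5301, 0.0344, 0.1369]
orientation: [-180.0, 0.0, -130.1]
force: [-2.3, -3.8, 5.3]
opening: 0.0274
gripper_force: 30.0
```

>>> send_rows([
  [[0,0,0,0],[0,0,0,0],[0,0,0,0],[0,0,0,0],[0,0,0.1,0],[0,0,0.35,0],[0,0,0.6,0],[0,0,0.9,0],[0,0,0.9,0]],
], jaw=0.65)

```text
clock: 81.72
tool_pos: [0.532, 0.0351, 0.3215]
orientation: [-179.7, 0.4, -130.1]
force: [0.2, 0.1, -1.0]
opening: 0.0574
gripper_force: 0.0
```

>>> send_rows([
  [[0.1,0.2,0,0],[0.15,0.3,0,0],[0.15,0.3,0,0],[0.15,0.3,0,0]],
])

```text
clock: 82.22
tool_pos: [0.5595, 0.0944, 0.3156]
orientation: [180.0, -0.1, -130.1]
force: [0.3, 0.2, 0.4]
opening: 0.0568
gripper_force: 0.0
```

```bash
python3 look.py w30 lid_knob lid jar_mouth funnel_knob
python3 - <<'E'
from h import *
import pickle
np.set_printoptions(precision=4,suppress=True)
D=pickle.load(open("pics/w30.pkl","rb"));c=D["cal"]
for t,z in(("lid_knob",.152),("lid",.115)): print(t,[(round(a,2),atz("",p,z,c)) for a,p in D[t]])
for d in ctrl.trace("lid","wrist"): b=d["bbox"]; print(round(d["conf"],2),d["mask"].sum(),np.round(b),atz("",((b[1]+b[3])/2,(b[0]+b[2])/2),.133,c),"expect",[proj("wrist",[.53+dx,.0345+dy,.133],c).round().tolist() for dx,dy in((.047,0),(-.047,0),(0,.047),(0,-.047))])
R={}
for cam in("scene","top"):
    snap(cam,"end_"+cam); R[cam]=ctrl.spot_point("lid_knob",cam)
    print(cam,"knob",[(round(d["conf"],2),atz(cam,d["pixel"],.152)) for d in R[cam]])
    print(cam,"lid",[(round(d["conf"],2),atz(cam,d["pixel"],.115)) for d in ctrl.spot_point("lid",cam)])
    print(cam,"funnel",[(round(d["conf"],2),atz(cam,d["pixel"],.205)) for d in ctrl.spot_point("funnel_mouth",cam)])
for a in R["scene"]:
    for b in R["top"]:
        x,r=tri(ray("scene",a["pixel"]),ray("top",b["pixel"]))
        if r<.01 and abs(x[:2]-[.53,.034]).max()<.03: print("tri",x,r)
E
```

```text
lid_knob [(0.87, [116.0, 304.0], [0.536, 0.032]), (0.81, [119.0, 471.0], [0.375, 0.173]), (0.57, [141.0, 573.0], [0.29, 0.282])]
lid [(0.86, [139.0, 551.0], [0.292, 0.281]), (0.74, [117.0, 459.0], [0.373, 0.172]), (0.62, [117.0, 303.0], [0.541, 0.031])]
jar_mouth []
funnel_knob []
[0.559 0.094 0.316] [ 179.971   -0.069 -130.092]
lid_knob [(0.87, array([0.5307, 0.0345, 0.152 ])), (0.81, array([0.4114, 0.1386, 0.152 ])), (0.57, array([0.3489, 0.2189, 0.152 ]))]
lid [(0.86, array([0.3463, 0.2228, 0.115 ])), (0.74, array([0.4075, 0.1403, 0.115 ])), (0.62, array([0.5346, 0.0336, 0.115 ]))]
0.9 6895 [260.  66. 353. 164.] [0.5293 0.0348 0.133 ] expect [[271.0, 146.0], [342.0, 83.0], [335.0, 151.0], [274.0, 77.0]]
0.71 4181 [522. 103. 594. 173.] [0.3492 0.2173 0.133 ] expect [[271.0, 146.0], [342.0, 83.0], [335.0, 151.0], [274.0, 77.0]]
0.57 4058 [429.  82. 500. 152.] [0.4092 0.1393 0.133 ] expect [[271.0, 146.0], [342.0, 83.0], [335.0, 151.0], [274.0, 77.0]]
scene knob [(0.67, array([0.5622, 0.5042, 0.152 ])), (0.59, array([0.5346, 0.0286, 0.152 ])), (0.47, array([0.3821, 0.2208, 0.152 ])), (0.36, array([ 0.6767, -0.2628,  0.152 ]))]
scene lid [(0.87, array([0.5632, 0.5038, 0.115 ])), (0.71, array([0.5188, 0.0345, 0.115 ])), (0.53, array([0.373 , 0.2382, 0.115 ]))]
scene funnel [(0.67, array([0.6331, 0.157 , 0.205 ]))]
top knob [(0.89, array([0.5303, 0.0332, 0.152 ])), (0.69, array([0.4886, 0.5337, 0.152 ])), (0.43, array([0.3729, 0.1684, 0.152 ])), (0.42, array([ 0.585, -0.257,  0.152])), (0.39, array([0.2865, 0.2622, 0.152 ]))]
top lid [(0.73, array([0.4966, 0.5458, 0.115 ])), (0.69, array([0.5328, 0.0254, 0.115 ])), (0.59, array([0.2825, 0.2609, 0.115 ])), (0.59, array([0.3609, 0.1767, 0.115 ]))]
top funnel [(0.62, array([0.6284, 0.1601, 0.205 ]))]
tri [0.5313 0.0316 0.1446] 0.0015309440665430103
```

```bash
python3 -c "
from h import *
print(ctrl.get_obs()['qvel'].round(2)); print(ctrl.close_job())"
```

```text
[ 0.02  0.01 -0.08  0.13  0.06 -0.12]
the job is handed in; nothing more can be done
None
```

The job is handed in at about 82 s, but the hand-in call returned no verdict: all three walnuts were seen in the jar before the lid went on, the lid measured seated within about 1 mm of my estimate of the jar centre, the funnel is swung about 1.15 rad clear, and all three boats measured upright on the board at my last look, before the lid work.

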